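Fetch the tea tin from behind the jars

ROBOT

A 7-joint arm with a two-finger parallel gripper is mounted at the origin on the work surface. World frame = base frame: x ahead of the robot, y to its left, z up, the work surface at z = 0. Lengths are in m, angles in rad, forces in N, time in s.
With the tool pointing down it reaches from about 0.4 to 0.85 m from the base axis. Payload 10.4 kg.
Tool frame: the origin (TCP) lies between the finger pads; the fingertips stand 14 mm ahead of it and the grasp point (between the pads) lies 5 mm behind it; z points along the fingers, y is the direction in which the jaws open and shut (so a half turn about z gives the same grasp; the last joint's range is limited). The gripper opens to 87 mm and grips with 3 to 60 N. Pads are 19 mm wide; open, the fingers measure 117 mm over their backs; the gripper's body (75 mm by 190 mm) begins 51 mm behind the grasp point.
Start: joints at [1.219, 0.332, -0.065, 1.46, 0.022, 1.35, -0.088], TCP at [0.202, -0.592, 0.198] pointing down, gripper open.
Joint ranges: [-2.6, 2.6], [-0.5, 2.12], [-1.47, 1.34], [0.16, 2.42], [-1.27, 4.41], [0.06, 2.06], [-2.6, 2.6]. Speed limits (rad/s): [2.22, 2.22, 2.79, 2.79, 3.14, 3.14, 3.14].

INTERFACE

Orientations are given as a unit quaternion [x, y, z, w].
In Python, from bench import readout, camera, calibration, order gives the robot as it stands.
- The arm moves only by the tool apply_moves, never from a script. Its argument "deltas" is a list of rows, each an object with "translation": the shift along the world's x, y, z in m, a list of three; "turn": the turn, a rotation vector about the world's x, y, z in rad, a list of three; "hand": the finger opening in m, from 0 to 0.087. A call has 1 to 5 rows; each row shifts and turns the pose as measured when the row begins; what a row does not reach is not made up. A row lasts 1/10 s, in which the tool goes at most 50 mm and 8.59 degrees, less where a joint would pass 70% of its speed; a pose out of reach is approached as far as the arm can. A call with a gripper value outside its range is refused whole. The fingers move at their own pace and stop on an object; "newtons" is the grip in N (left out, the last holds). Time passes only in rows, so rows that do not move let the fingers close. It gives the time, the measured TCP pose, the force and the opening at its end, in the units of the state.
- readout.read_state(): the state, without advancing time (a new reading comes with each control period).
- camera(name): name is "scene" or "top"; returns the picture (480x640x3 uint8, red, green, blue); there is no depth.
- calibration(name): a dict with "fx", "fy", "cx", "cy" (pixels), "D" ([k1, k2, p1, p2, k3] as OpenCV has them; the pictures are not rectified), "extrinsics" (4x4, takes a point from world to camera coordinates). Camera axes: x right, y down, z forward; pixel columns grow to the right and rows downward; lengths in m; the calibration is good to about 2 mm. A picture is of the moment at which its call begins. calibration takes no time and is no camera call.
- order.close_job(): hands the job in, once; it reports no verdict.
The state is a dict: "time": time; "joint_positions": joint angles; "joint_vel": joint speeds; "joint_torque": joint torques, N m; "ee_pos": TCP position; "eef_rot": TCP orientation; "ft_force": force on the tool from outside, world axes, zero at the start; "torque": the same for the moment, N m; "width": finger opening in m.
Only numpy, scipy, OpenCV 4.12 (cv2) and the standard library are available. Lean on these libraries where they do the work, as an engineer would, in place of code of your own. Each camera call takes 0.05 s, during which the arm holds its last target. There are 200 camera calls.

TASK

Get the tea tin out for brewing: first stand the glass spoon holder and the sugar jar, which hem it in, aside on the serving board, then lift the tin out from behind them and stand it in the middle of the round trivet. After that put the spoon holder and the sugar jar back on the tea stand, each where it stood before. Keep all three upright and leave the mug, the honey pot and the egg cup where they are.

Things in the scene. Friction and masses are not known exactly. Their poses are not given: they have to be found in the camera images.
- tea_tin: round steel tin with a pressed-on lid, on the tea stand at its back board, behind and between the spoon holder and the sugar jar; 82 mm tall, body 62 mm in diameter, lid (top 18 mm) 64 mm; about 0.22 kg. Origin: centre of its underside, z up.
- spoon_holder: clear glass beaker with two small wooden spoons stuck fast in it, in the front row of the tea stand, left or right of the tin; glass 75 mm tall, 56 mm in diameter at the foot and 60 mm at the rim, spoon ends up to 87 mm high within the rim's outline; about 0.28 kg. Origin: centre of its underside, z up.
- sugar_jar: white ceramic cylinder jar with a flat cork lid, in the front row of the tea stand on the other side of the tin; 58 mm in diameter, 76 mm tall with its lid (lid 50 mm in diameter, top 10 mm; do not grip there); about 0.32 kg. Origin: centre of its underside, z up.
- tea_stand: fixed dark wooden stand: floor 140 mm (x) by 330 mm (y), top 12 mm above the origin; back board 12 mm thick along the +x edge, inner face at x = +62 mm, top 70 mm up. Origin: centre of its underside; x to the back board. Start (x, y about, mm): tin (25, 0), front two (-10, 58), (-10, -58). Fingers fit before and behind the front two (along x); beside the tin (along y) once these are gone.
- serving_board: fixed dark rectangular wooden board lying on the worktop, the place to set things aside; 120 mm (x) by 190 mm (y), 10 mm thick. Origin: centre of its underside, so its top is at z = +10 mm. On the robot's left or right.
- trivet: fixed round black silicone trivet with a thin grey ring, 100 mm in diameter, 8 mm thick, on the side opposite the serving board. Origin: centre of its underside, so its top is at z = +8 mm.
- honey_pot: bystander: small terracotta pot with a wooden lid at a back corner of the tea stand, 50 mm in diameter, 52 mm tall. Origin: centre of its underside. Leave it.
- egg_cup: bystander: aluminium egg cup at the other back corner of the tea stand, 48 mm in diameter at the top, 52 mm tall. Origin: centre of its underside. Leave it.
- mug: bystander: white ceramic mug standing between the board and the trivet, 80 mm in diameter, 90 mm tall, handle roughly towards the robot. Origin: centre of its underside. Leave it.
Mind the look-alikes: they are no part of the job. Leave any yellow look-alike of the sugar_jar alone.

How it is judged:
On the way, in this order (a step that is already met when the one before it is completed fails the run):
1. the spoon holder and the sugar jar both stand released on the serving board, and the tin has not left its place (x of spoon_holder in the frame of serving_board between -0.06 and 0.06 m and y of spoon_holder in the frame of serving_board between -0.095 and 0.095 m and z of spoon_holder in the frame of serving_board between 0.006 and 0.014 m and linear speed of each of spoon_holder, sugar_jar below 0.02 m/s and angular speed of each of spoon_holder, sugar_jar below 0.3 rad/s and angle between each of spoon_holder, sugar_jar's own z axis and vertical below 0.1 rad and contact force between the fingers and spoon_holder below 0.3 N and x of sugar_jar in the frame of serving_board between -0.06 and 0.06 m and y of sugar_jar in the frame of serving_board between -0.095 and 0.095 m and z of sugar_jar in the frame of serving_board between 0.006 and 0.014 m and contact force between the fingers and sugar_jar below 0.3 N and distance of tea_tin from where it was at the start of the episode below 0.02 m), for 0.2 s.
2. the tea tin stands released in the middle of the trivet while the other two are still on the serving board (horizontal distance between tea_tin and trivet below 0.015 m and z of tea_tin in the frame of trivet between 0.004 and 0.013 m and linear speed of each of tea_tin, spoon_holder, sugar_jar below 0.02 m/s and angular speed of each of tea_tin, spoon_holder, sugar_jar below 0.3 rad/s and angle between each of tea_tin, spoon_holder, sugar_jar's own z axis and vertical below 0.1 rad and contact force between the fingers and tea_tin below 0.3 N and x of spoon_holder in the frame of serving_board between -0.06 and 0.06 m and y of spoon_holder in the frame of serving_board between -0.095 and 0.095 m and z of spoon_holder in the frame of serving_board between 0.006 and 0.014 m and contact force between the fingers and spoon_holder below 0.3 N and x of sugar_jar in the frame of serving_board between -0.06 and 0.06 m and y of sugar_jar in the frame of serving_board between -0.095 and 0.095 m and z of sugar_jar in the frame of serving_board between 0.006 and 0.014 m and contact force between the fingers and sugar_jar below 0.3 N), for 0.2 s.
At the end, for the whole second after the job is handed in: The tea tin stands upright on the trivet, its centre within 15 mm of the trivet's; the spoon holder and the sugar jar stand upright on the tea stand, each within 15 mm of where it stood at the start; all released and at rest (horizontal distance between tea_tin and trivet below 0.015 m and z of tea_tin in the frame of trivet between 0.004 and 0.013 m and linear speed of each of tea_tin, spoon_holder, sugar_jar below 0.02 m/s and angular speed of each of tea_tin, spoon_holder, sugar_jar below 0.3 rad/s and angle between each of tea_tin, spoon_holder, sugar_jar's own z axis and vertical below 0.1 rad and contact force between the fingers and tea_tin below 0.3 N and distance of each of spoon_holder, sugar_jar from where it was at the start of the episode below 0.015 m and contact force between the fingers and spoon_holder below 0.3 N and contact force between the fingers and sugar_jar below 0.3 N); the robot touches nothing.
It fails at once if the mug is shifted by more than 20 mm (distance of mug from where it was at the start of the episode above 0.02 m).
It fails at once if the honey pot is shifted by more than 20 mm (distance of honey_pot from where it was at the start of the episode above 0.02 m).
It fails at once if the egg cup is shifted by more than 20 mm (distance of egg_cup from where it was at the start of the episode above 0.02 m).
It fails at once if the tin, the spoon holder or the sugar jar is tipped (more than 0.5 rad) (angle between any of tea_tin, spoon_holder, sugar_jar's own z axis and vertical above 0.5 rad).
It also fails if it takes over 128 s, if anything falls off the work surface, if the arm or the gripper's body presses on something with over 40 N, if the wrist force passes 120 N, or if a joint passes its speed limit or range.

## Working session

There is one attempt and no reset: what is moved stays moved. The work goes in short steps, Python scripts to look and compute and a tool call to move; the robot and the scene stay as the last step left them, time stands still between calls to the robot, and variables do not carry over. Pictures are saved under pics/ and viewed, about 12 in all and at most 16, crops included, and the job is handed in when it is done.

Besides the shell and the picture viewer there is one more tool, called after "Emit:" in YAML: its name, and indented under it one key for each argument. apply_moves: Moves the arm, as the interface text tells. Its arguments: {"type":"object","properties":{"deltas":{"type":"array","items":{"type":"object","properties":{"translation":{"type":"array","items":{"type":"number"}},"turn":{"type":"array","items":{"type":"number"}},"hand":{"type":"number"}}}},"newtons":{"type":"number"}},"required":["deltas"]}

```bash
mkdir -p pics
python3 - <<'E'
from bench import readout,camera,calibration
import cv2,numpy as np
print(readout.read_state())
for n in("scene","top"):
    im=camera(n); cv2.imwrite(f"pics/{n}0.png",im[:,:,::-1]); c=calibration(n)
    print(n,c)
E
ls
```

```text
{'time': 0.0, 'joint_positions': array([ 1.21939498,  0.33286711, -0.0647238 ,  1.46094986,  0.02158339,
        1.34987488, -0.08848225]), 'joint_vel': array([-2.75377310e-04, -1.11680022e-03,  1.73576314e-04, -1.97155568e-03,
        2.30774083e-04,  2.35570710e-03,  8.30754652e-05]), 'joint_torque': array([-2.04824655e-04, -6.23257613e+01,  2.50221498e-02, -3.89909649e+01,
       -6.12541381e-02,  3.96055926e-02,  1.36815129e-04]), 'ee_pos': array([ 0.20169543, -0.59111782,  0.1970529 ]), 'eef_rot': array([ 9.86511648e-01,  1.63689568e-01, -1.34983771e-04, -6.89112214e-04]), 'ft_force': array([ 0.08059654, -0.28741707,  0.2165231 ]), 'torque': array([ 0.03109379,  0.00256425, -0.06084313]), 'width': 0.08720683027612405}
scene {'fx': 478.6722112554349, 'fy': 478.6722112554349, 'cx': 306.9840692544851, 'cy': 237.3093688138575, 'D': array([-0.11398265,  0.        ,  0.        ,  0.        ,  0.        ]), 'extrinsics': array([[-0.32962063,  0.94409342, -0.00615211,  0.17135866],
       [ 0.67576716,  0.23137666, -0.69985969, -0.34741182],
       [-0.65930948, -0.23484558, -0.71425385,  1.18687026],
       [ 0.        ,  0.        ,  0.        ,  1.        ]])}
top {'fx': 460.0028464093926, 'fy': 460.0028464093926, 'cx': 322.3377292542552, 'cy': 243.8800860944281, 'D': array([-0.08676397,  0.        ,  0.        ,  0.        ,  0.        ]), 'extrinsics': array([[ 0.00630592, -0.99976301,  0.02083667, -0.01507908],
       [-0.98253564, -0.01006967, -0.18580182,  0.56370065],
       [ 0.18596761, -0.01930112, -0.98236628,  0.87583537],
       [ 0.        ,  0.        ,  0.        ,  1.        ]])}
pics
```

View pics/scene0.png

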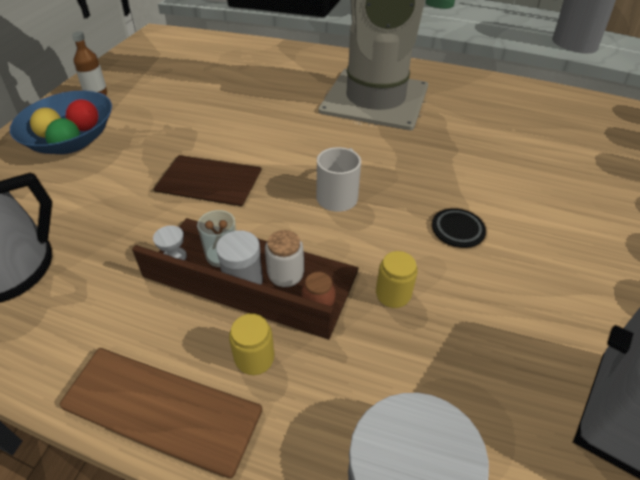

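View pics/top0.png

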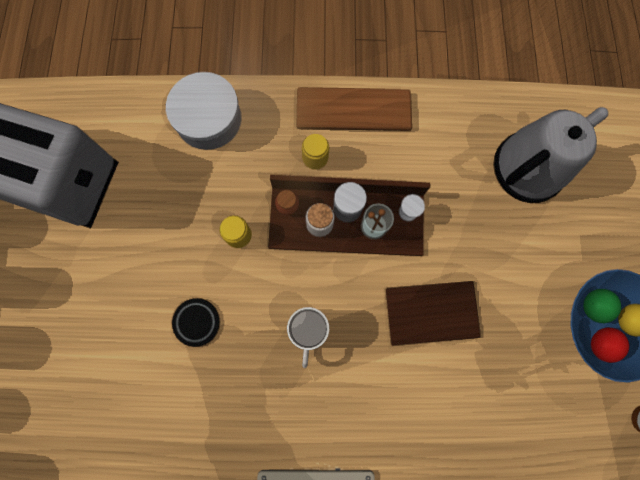

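```bash
cat > h.py <<'E'
import cv2,numpy as np
from bench import readout,camera,calibration
def ray(n,px):
    c=calibration(n);K=np.array([[c['fx'],0,c['cx']],[0,c['fy'],c['cy']],[0,0,1]])
    u=cv2.undistortPoints(np.array(px,float).reshape(-1,1,2),K,c['D']).reshape(-1,2)
    E=c['extrinsics'];R=E[:3,:3];o=-R.T@E[:3,3]
    return o,np.c_[u,np.ones(len(u))]@R
def plane(n,px,z):
    o,d=ray(n,px);return o+d*((z-o[2])/d[:,2])[:,None]
def proj(n,P):
    c=calibration(n);K=np.array([[c['fx'],0,c['cx']],[0,c['fy'],c['cy']],[0,0,1]])
    E=c['extrinsics'];return cv2.projectPoints(np.array(P,float).reshape(-1,1,3),cv2.Rodrigues(E[:3,:3])[0],E[:3,3],K,c['D'])[0].reshape(-1,2)
E
python3 - <<'E'
from h import *
t=cv2.imread('pics/top0.png')[165:265,255:445]; s=cv2.imread('pics/scene0.png')[190:345,125:365]
a=cv2.resize(t,(760,400),interpolation=cv2.INTER_CUBIC)
cv2.imwrite('pics/c1.png',a)
cv2.imwrite('pics/c2.png',cv2.resize(s,None,fx=3.3,fy=3.3,interpolation=cv2.INTER_CUBIC))
im=cv2.imread('pics/top0.png');hsv=cv2.cvtColor(im,cv2.COLOR_BGR2HSV)
def blobs(m,name,z,mn=60):
    n,l,st,ce=cv2.connectedComponentsWithStats(m.astype(np.uint8))
    for i in range(1,n):
        if st[i,4]>mn:
            cs=cv2.findContours((l==i).astype(np.uint8),0,2)[0][0]
            r=cv2.minAreaRect(cs); print(name,st[i],np.round(ce[i],1),np.round(plane('top',cv2.boxPoints(r),z)[:,:2],4).tolist(),'c',np.round(plane('top',[ce[i]],z)[0,:2],4))
H,S,V=cv2.split(hsv)
dark=(V<75)&(S>60); dark[:160]=0; dark[:,:150]=0; dark[:,490:]=0
blobs(dark,'dark',.01,400)
m=(V<40);m[:280]=0;m[360:]=0;m[:,:150]=0;m[:,240:]=0
blobs(m,'triv',.008)
m=(S<40)&(V>120);m[:170]=0;m[270:]=0;m[:,:270]=0;m[:,440:]=0
blobs(m,'white',.094,30)
E
```

```text
dark [ 268  175  162   81 7533] [345.  218.2] [[0.5608, 0.1058], [0.7238, 0.1034], [0.7124, -0.245], [0.5485, -0.2313]] c [ 0.6284 -0.0593]
dark [ 386  281   95   65 5094] [432.6 312.9] [[0.4794, -0.1437], [0.4968, -0.3363], [0.3774, -0.3412], [0.3621, -0.1521]] c [ 0.4282 -0.2416]
triv [172 299  47  47 526] [197.1 322.3] [[0.4525, 0.3006], [0.4538, 0.2044], [0.36, 0.2005], [0.3584, 0.2953]] c [0.4053 0.2457]
triv [178 305  34  35 915] [194.9 322.1] [[0.4041, 0.2989], [0.4542, 0.2514], [0.4076, 0.2014], [0.3582, 0.2487]] c [0.4057 0.2501]
white [335 182  31  31 769] [349.9 197.4] [[0.6812, -0.0339], [0.6821, -0.0936], [0.6205, -0.0929], [0.6198, -0.034]] c [ 0.6499 -0.0633]
white [401 195  24  22 410] [412.6 205.5] [[0.6356, -0.1564], [0.667, -0.1874], [0.6345, -0.2183], [0.6036, -0.1873]] c [ 0.635  -0.1874]
white [306 215  21  16  59] [312.5 225.2] [[0.597, 0.0317], [0.6131, 0.0226], [0.5895, -0.0165], [0.5736, -0.0074]] c [0.5928 0.0097]
white [363 220  22  17 125] [370.8 229.7] [[0.5856, -0.0809], [0.6052, -0.0911], [0.5844, -0.1304], [0.5649, -0.12]] c [ 0.5851 -0.1038]
```

View pics/c1.png

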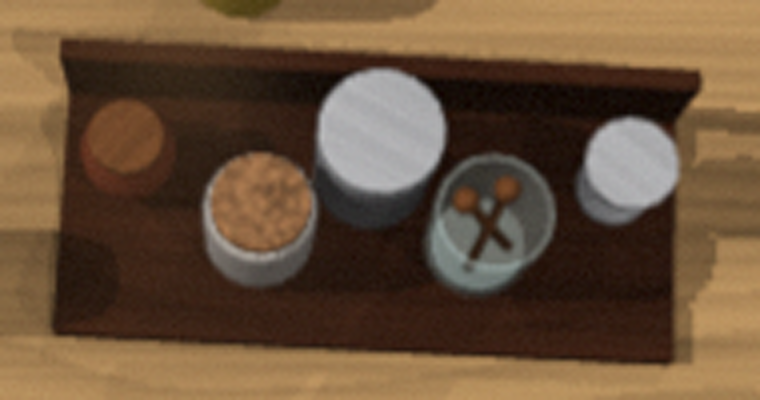

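View pics/c2.png

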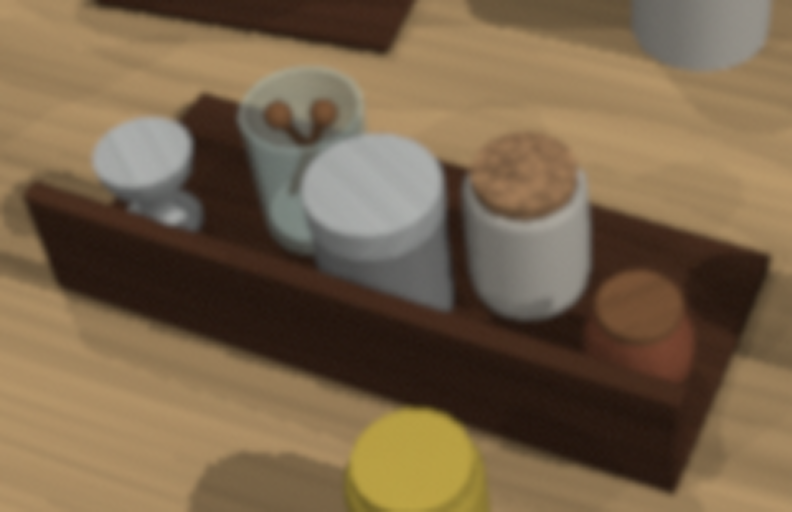

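Run:
```python
from h import *
T=lambda p:(np.array(p,float)+.5)/4-.5+[255,165]
S=lambda p:(np.array(p,float)+.5)/3.3-.5+[125,190]
for n,t,s,z in(('tin',(382,130),(374,187),.094),('sugar cork',(261,202),(523,175),.088),('spoon rim',(494,210),(301,113),.087)):
    a=plane('top',[T(t)],z)[0];b=plane('scene',[S(s)],z)[0]
    o1,d1=ray('top',[T(t)]);o2,d2=ray('scene',[S(s)])
    A=np.c_[d1[0],-d2[0]];k=np.linalg.lstsq(A,o2-o1,rcond=None)[0]
    print(n,a.round(4),b.round(4),'tri',((o1+d1[0]*k[0]+o2+d2[0]*k[1])/2).round(4))
f=plane('top',[T((55,333)),T((672,362))],.012);b=plane('top',[T((62,40)),T((700,75))],.07)
fs=plane('scene',[S((768,258)),S((203,97))],.012);bs=plane('scene',[S((678,408)),S((32,190))],.07)
print(f.round(4),b.round(4),fs.round(4),bs.round(4))
for F,B in((f,b),(fs,bs)):
    e=F[0]-F[1];e=e[:2]/np.linalg.norm(e[:2]);x=np.array([e[1],-e[0]]);c=(F.mean(0)[:2]+B.mean(0)[:2])/2
    print('yaw',np.degrees(np.arctan2(x[1],x[0])),'len',np.linalg.norm(F[0]-F[1]),'c',F.mean(0)[:2]+.07*x,'depth',(B.mean(0)-F.mean(0))[:2]@x)
    for p in((.025,0),(-.01,.058),(-.01,-.058)): print((F.mean(0)[:2]+.07*x+p[0]*x+p[1]*e).round(4))
# scene board + trivet
im=cv2.imread('pics/scene0.png');H,Sa,V=cv2.split(cv2.cvtColor(im,cv2.COLOR_BGR2HSV))
m=((V<75)&(Sa>60)).astype(np.uint8);n,l,st,ce=cv2.connectedComponentsWithStats(m)
i=l[180,208];r=cv2.findContours((l==i).astype(np.uint8),0,2)[0][0]
print('board scene',cv2.approxPolyDP(r,6,True).reshape(-1,2).tolist(),plane('scene',cv2.approxPolyDP(r,6,True).reshape(-1,2),.01)[:,:2].round(4).tolist())
m=(V<60).astype(np.uint8);m[:200]=0;m[255:]=0;m[:,:425]=0;m[:,495:]=0
e=cv2.fitEllipse(cv2.convexHull(np.argwhere(m)[:,::-1].astype(np.int32)));print('triv scene',e,plane('scene',[e[0]],.006))
im=cv2.imread('pics/top0.png');V=cv2.cvtColor(im,cv2.COLOR_BGR2HSV)[:,:,2]
m=(V<60).astype(np.uint8);m[:295]=0;m[350:]=0;m[:,:168]=0;m[:,225:]=0
e=cv2.fitEllipse(cv2.convexHull(np.argwhere(m)[:,::-1].astype(np.int32)));print('triv top',e,plane('top',[e[0]],.008))
print('mug',plane('top',[(308,328)],.09))
```

```text
tin [ 0.6504 -0.0638  0.094 ] [ 0.652 -0.061  0.094] tri [ 0.6506 -0.063   0.092 ]
sugar cork [ 0.6146 -0.0045  0.088 ] [ 0.6182 -0.003   0.088 ] tri [ 0.6154 -0.0044  0.0848]
spoon rim [ 0.6122 -0.1195  0.087 ] [ 0.6135 -0.1182  0.087 ] tri [ 0.6124 -0.1194  0.0857]
[[ 0.5618  0.1023  0.012 ]
 [ 0.5495 -0.2239  0.012 ]] [[ 0.7034  0.0974  0.07  ]
 [ 0.6894 -0.2299  0.07  ]] [[ 0.5651  0.1032  0.012 ]
 [ 0.5531 -0.2215  0.012 ]] [[ 0.7056  0.0986  0.07  ]
 [ 0.6873 -0.227   0.07  ]]
yaw -2.168928057004861 len 0.3264025841298256 c [ 0.62562274 -0.06347218] depth 0.1408260976694631
[ 0.6506 -0.0644]
[ 0.6178 -0.0051]
[ 0.6134 -0.1211]
yaw -2.1097696444645084 len 0.3248822530311016 c [ 0.62905165 -0.06174317] depth 0.13745467394339922
[ 0.654  -0.0627]
[ 0.6212 -0.0034]
[ 0.6169 -0.1193]
board scene [[154, 190], [241, 205], [260, 169], [179, 156]] [[0.4985, -0.3256], [0.484, -0.1434], [0.3711, -0.1532], [0.3836, -0.3357]]
triv scene ((458.1084289550781, 227.7159881591797), (37.49360275268555, 54.682350158691406), 105.28404235839844) [[0.40896944 0.2503358  0.006     ]]
triv top ((195.55801391601562, 322.1451416015625), (46.8234977722168, 48.425926208496094), 25.816226959228516) [[0.40560334 0.24881063 0.008     ]]
mug [[0.39585502 0.0162049  0.09      ]]
```

Findings so far:
- **Sugar jar:** the white jar with the cork lid, at top-view pixel (320,216). The yellow ones at (235,230) and (315,150) are look-alikes.
- **Spoon holder:** the glass at (378,217).
- **Tin:** its lid is at (350,197).
- **Serving board:** the dark slab at (433,313). It measures about 190×120 mm; the reddish slab at (355,108) does not fit.
- **Trivet:** the black disc at (195,322).

The two crops confirm these. I start moving now.

Emit:
apply_moves:
  deltas:
    - {"translation": [0, 0, 0.05], "turn": [0, 0, 0], "hand": 0.087}
    - {"translation": [0.031, 0.036, 0.01], "turn": [0, 0, 0.1], "hand": 0.087}
    - {"translation": [0.032, 0.036, 0], "turn": [0, 0, 0.1], "hand": 0.087}
    - {"translation": [0.032, 0.036, 0], "turn": [0, 0, 0.1], "hand": 0.087}
    - {"translation": [0.032, 0.036, 0], "turn": [0, 0, 0.1], "hand": 0.087}
  newtons: 20

```text
time: 0.6
ee_pos: [0.3243, -0.4462, 0.2557]
eef_rot: [0.935, 0.356, -0.003, -0.002]
ft_force: [1.9, 0.1, 0.1]
width: 0.0868
```

Emit:
apply_moves:
  deltas:
    - {"translation": [0.032, 0.036, 0], "turn": [0, 0, 0.1], "hand": 0.087}
    - {"translation": [0.032, 0.036, 0], "turn": [0, 0, 0.1], "hand": 0.087}
    - {"translation": [0.032, 0.036, 0], "turn": [0, 0, 0.1], "hand": 0.087}
    - {"translation": [0.032, 0.036, 0], "turn": [0, 0, 0.1], "hand": 0.087}
    - {"translation": [0.032, 0.036, 0], "turn": [0, 0, 0.1], "hand": 0.087}

```text
time: 1.1
ee_pos: [0.4883, -0.2576, 0.2551]
eef_rot: [0.812, 0.584, -0.004, -0.001]
ft_force: [0.7, -1.3, 0.6]
width: 0.0872
```

Emit:
apply_moves:
  deltas:
    - {"translation": [0.031, 0.035, 0], "turn": [0, 0, 0.07], "hand": 0.087}
    - {"translation": [0.031, 0.035, 0], "turn": [0, 0, 0.07], "hand": 0.087}
    - {"translation": [0.031, 0.035, 0], "turn": [0, 0, 0.07], "hand": 0.087}
    - {"translation": [0.028, 0.032, 0], "turn": [0, 0, 0.07], "hand": 0.087}
    - {"translation": [0, 0, 0], "turn": [0, 0, 0], "hand": 0.087}

```text
time: 1.6
ee_pos: [0.6149, -0.1066, 0.2532]
eef_rot: [0.714, 0.7, -0.004, -0.003]
ft_force: [-0.8, -0.2, 0.9]
width: 0.0872
```

```bash
cat >> h.py <<'E'
def need(x,y,z,jaw):
    from scipy.spatial.transform import Rotation as R
    s=readout.read_state();r=R.from_quat(s['eef_rot']);a=np.radians(jaw)
    c=[R.from_matrix(np.array([[-np.sin(a),np.cos(a),0],[np.cos(a),np.sin(a),0],[0,0,-1]]).T@np.diag([k,k,1]).T if 0 else np.c_[k*np.array([np.sin(a),-np.cos(a),0]),k*np.array([np.cos(a),np.sin(a),0]),[0,0,-1]]) for k in(1,-1)]
    t=min([(q*r.inv()).as_rotvec() for q in c],key=np.linalg.norm)
    print('t',round(s['time'],2),'pos',s['ee_pos'].round(4),'d',(np.array([x,y,z])-s['ee_pos']).round(4),'turn',t.round(3),'w',round(s['width'],4),'F',s['ft_force'].round(1),'q7',s['joint_positions'].round(2))
E
python3 -c "
from h import *
need(.6125,-.119,.05,-2.15)"
```

```text
Traceback (most recent call last):
  File "h.py", line 16, in need
    c=[R.from_matrix(np.array([[-np.sin(a),np.cos(a),0],[np.cos(a),np.sin(a),0],[0,0,-1]]).T@np.diag([k,k,1]).T if 0 else np.c_[k*np.array([np.sin(a),-np.cos(a),0]),k*np.array([np.cos(a),np.sin(a),0]),[0,0,-1]]) for k in(1,-1)]
       ~~~~~~~~~~~~~^^^^^^^^^^^^^^^^^^^^^^^^^^^^^^^^^^^^^^^^^^^^^^^^^^^^^^^^^^^^^^^^^^^^^^^^^^^^^^^^^^^^^^^^^^^^^^^^^^^^^^^^^^^^^^^^^^^^^^^^^^^^^^^^^^^^^^^^^^^^^^^^^^^^^^^^^^^^^^^^^^^^^^^^^^^^^^^^^^^^^^^^^^^^^^^
  File "scipy/spatial/transform/_rotation.pyx", line 1143, in scipy.spatial.transform._rotation.Rotation.from_matrix
ValueError: Non-positive determinant (left-handed or null coordinate frame) in rotation matrix 0: [[-0.03751577  0.99929604  0.        ]
 [-0.99929604 -0.03751577  0.        ]
 [ 0.          0.         -1.        ]].
```

```bash
python3 - <<'E'
s=open('h.py').read().split('\n')
for i,l in enumerate(s):
    if l.startswith('    c=[R.from'): s[i]="    c=[R.from_matrix(np.c_[k*np.array([-np.sin(a),np.cos(a),0]),k*np.array([np.cos(a),np.sin(a),0]),[0,0,-1]]) for k in(1,-1)]"
open('h.py','w').write('\n'.join(s))
E
python3 -c "
from h import *
need(.6125,-.119,.05,-2.15)"
```

```text
t 1.6 pos [ 0.6149 -0.1066  0.2532] d [-0.0024 -0.0124 -0.2032] turn [ 0.001 -0.009 -0.018] w 0.0872 F [-0.8 -0.2  0.9] q7 [ 0.53  0.37 -0.58  1.34  0.2   1.49 -0.06]
```

Emit:
apply_moves:
  deltas:
    - {"translation": [-0.002, -0.012, 0], "turn": [0, -0.009, -0.018], "hand": 0.087}
    - {"translation": [0, 0, -0.04], "turn": [0, 0, 0], "hand": 0.087}
    - {"translation": [0, 0, -0.04], "turn": [0, 0, 0], "hand": 0.087}
    - {"translation": [0, 0, -0.02], "turn": [0, 0, 0], "hand": 0.087}
    - {"translation": [0, 0, 0], "turn": [0, 0, 0], "hand": 0.087}

```text
time: 2.1
ee_pos: [0.6105, -0.1263, 0.1495]
eef_rot: [0.724, 0.69, -0.001, 0.002]
ft_force: [-0.6, 0.1, 0.4]
width: 0.0874
```

```bash
python3 -c "
from h import *
need(.6125,-.119,.05,-2.15)
for n in ('top','scene'): cv2.imwrite(f'pics/{n}1.png',camera(n)[:,:,::-1])
a=cv2.imread('pics/top1.png')[100:340,200:500];b=cv2.imread('pics/scene1.png')[100:340,100:400]
cv2.imwrite('pics/v1.png',cv2.resize(np.hstack([a,b]),(800,320)))"
```

```text
t 2.1 pos [ 0.6105 -0.1263  0.1495] d [ 0.002   0.0073 -0.0995] turn [0.004 0.002 0.011] w 0.0874 F [-0.6  0.1  0.4] q7 [ 0.55  0.41 -0.55  1.51  0.23  1.28 -0.07]
```

View pics/v1.png

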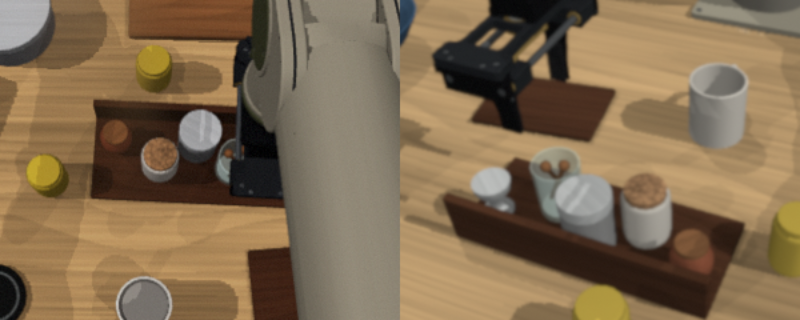

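The picture shows the gripper above the spoon holder, with its long axis along the stand's x, so I descend.

Emit:
apply_moves:
  deltas:
    - {"translation": [0.002, 0.006, 0], "turn": [0.004, 0.002, 0.011], "hand": 0.087}
    - {"translation": [0, 0, -0.025], "turn": [0, 0, 0], "hand": 0.087}
    - {"translation": [0, 0, 0], "turn": [0, 0, 0], "hand": 0.087}

```text
time: 2.5
ee_pos: [0.6169, -0.1211, 0.1328]
eef_rot: [0.72, 0.693, 0.003, 0.004]
ft_force: [-0.0, 0.2, -0.9]
width: 0.0872
```

```bash
python3 -c "
from h import *
need(.6125,-.119,.05,-2.15)"
```

```text
t 2.5 pos [ 0.6169 -0.1211  0.1328] d [-0.0044  0.0021 -0.0828] turn [0.002 0.011 0.001] w 0.0872 F [-0.   0.2 -0.9] q7 [ 0.55  0.43 -0.56  1.52  0.23  1.25 -0.08]
```

Emit:
apply_moves:
  deltas:
    - {"translation": [-0.004, 0.002, -0.02], "turn": [0, 0.01, 0], "hand": 0.087}
    - {"translation": [0, 0, -0.025], "turn": [0, 0, 0], "hand": 0.087}
    - {"translation": [0, 0, -0.02], "turn": [0, 0, 0], "hand": 0.087}
    - {"translation": [0, 0, -0.005], "turn": [0, 0, 0], "hand": 0.087}
    - {"translation": [0, 0, 0], "turn": [0, 0, 0], "hand": 0.087}

```text
time: 3.0
ee_pos: [0.617, -0.1183, 0.0681]
eef_rot: [0.72, 0.694, 0.003, 0.005]
ft_force: [1.0, 1.0, 0.4]
width: 0.0871
```

```bash
python3 -c "
from h import *
need(.6125,-.119,.05,-2.15)"
```

```text
t 3.0 pos [ 0.617  -0.1183  0.0681] d [-0.0045 -0.0007 -0.0181] turn [ 0.003  0.01  -0.   ] w 0.0871 F [1.  1.  0.4] q7 [ 0.53  0.49 -0.54  1.59  0.27  1.13 -0.11]
```

Emit:
apply_moves:
  deltas:
    - {"translation": [-0.006, 0, -0.014], "turn": [0.003, 0.01, 0], "hand": 0.087}
    - {"translation": [0, 0, -0.003], "turn": [0, 0, 0], "hand": 0.087}
    - {"translation": [0, 0, 0], "turn": [0, 0, 0], "hand": 0.087}

```text
time: 3.3
ee_pos: [0.612, -0.1184, 0.0527]
eef_rot: [0.72, 0.694, 0.001, 0.001]
ft_force: [-0.3, 0.3, -0.2]
width: 0.0869
```

```bash
python3 -c "
from h import *
need(.6125,-.119,.05,-2.15)"
```

```text
t 3.3 pos [ 0.612  -0.1184  0.0527] d [ 0.0005 -0.0006 -0.0027] turn [ 0.001  0.003 -0.   ] w 0.0869 F [-0.3  0.3 -0.2] q7 [ 0.53  0.5  -0.54  1.61  0.28  1.11 -0.11]
```

Well centred. I close now, and will read the opening and force.

Emit:
apply_moves:
  deltas:
    - {"translation": [0, 0, -0.001], "turn": [0, 0, 0], "hand": 0.045}
    - {"translation": [0, 0, 0], "turn": [0, 0, 0], "hand": 0.045}
    - {"translation": [0, 0, 0], "turn": [0, 0, 0], "hand": 0.045}
    - {"translation": [0, 0, 0], "turn": [0, 0, 0], "hand": 0.045}
    - {"translation": [0, 0, 0], "turn": [0, 0, 0], "hand": 0.045}
  newtons: 25

```text
time: 3.8
ee_pos: [0.6127, -0.1187, 0.053]
eef_rot: [0.72, 0.694, 0.001, 0.002]
ft_force: [-0.3, 0.1, -1.3]
width: 0.0594
```

```bash
python3 -c "
from h import *
need(.6125,-.119,.05,-2.15)"
```

```text
t 3.8 pos [ 0.6127 -0.1187  0.053 ] d [-0.0002 -0.0003 -0.003 ] turn [0.001 0.004 0.   ] w 0.0594 F [-0.3  0.1 -1.3] q7 [ 0.53  0.5  -0.54  1.61  0.28  1.11 -0.11]
```

Emit:
apply_moves:
  deltas:
    - {"translation": [0, 0, 0.02], "turn": [0, 0, 0], "hand": 0.045}
    - {"translation": [0, 0, 0.035], "turn": [0, 0, 0], "hand": 0.045}
    - {"translation": [0, 0, 0.035], "turn": [0, 0, 0], "hand": 0.045}
    - {"translation": [-0.01, -0.01, 0.02], "turn": [0, 0, 0], "hand": 0.045}
    - {"translation": [-0.025, -0.023, 0], "turn": [0, 0, 0], "hand": 0.045}

```text
time: 4.3
ee_pos: [0.5767, -0.147, 0.1644]
eef_rot: [0.718, 0.696, 0.001, -0.001]
ft_force: [-0.0, -0.3, -2.4]
width: 0.0594
```

Emit:
apply_moves:
  deltas:
    - {"translation": [-0.03, -0.028, 0], "turn": [0, 0, 0], "hand": 0.045}
    - {"translation": [-0.03, -0.028, 0], "turn": [0, 0, 0], "hand": 0.045}
    - {"translation": [-0.03, -0.028, 0], "turn": [0, 0, 0], "hand": 0.045}
    - {"translation": [-0.02, -0.02, 0], "turn": [0, 0, 0], "hand": 0.045}
    - {"translation": [-0.005, -0.005, 0], "turn": [0, 0, 0], "hand": 0.045}

```text
time: 4.8
ee_pos: [0.4544, -0.2614, 0.1646]
eef_rot: [0.719, 0.695, 0.001, -0.0]
ft_force: [-0.8, 0.2, -1.9]
width: 0.0596
```

```bash
python3 -c "
from h import *
need(.435,-.286,.052,-2.15)"
```

```text
t 4.8 pos [ 0.4544 -0.2614  0.1646] d [-0.0194 -0.0246 -0.1126] turn [-0.002  0.    -0.005] w 0.0596 F [-0.8  0.2 -1.9] q7 [ 0.89  0.17 -0.49  1.75  0.08  1.24  0.34]
```

Emit:
apply_moves:
  deltas:
    - {"translation": [-0.016, -0.022, 0], "turn": [0, 0, 0], "hand": 0.045}
    - {"translation": [0, 0, -0.03], "turn": [0, 0, 0], "hand": 0.045}
    - {"translation": [0, 0, -0.03], "turn": [0, 0, 0], "hand": 0.045}
    - {"translation": [0, 0, -0.015], "turn": [0, 0, 0], "hand": 0.045}
    - {"translation": [0, 0, 0], "turn": [0, 0, 0], "hand": 0.045}

```text
time: 5.3
ee_pos: [0.4384, -0.2839, 0.0879]
eef_rot: [0.719, 0.695, 0.001, 0.001]
ft_force: [0.4, 0.6, -2.1]
width: 0.0595
```

```bash
python3 -c "
from h import *
need(.435,-.286,.052,-2.15)"
```

```text
t 5.3 pos [ 0.4384 -0.2839  0.0879] d [-0.0034 -0.0021 -0.0359] turn [-0.     0.002 -0.004] w 0.0595 F [ 0.4  0.6 -2.1] q7 [ 0.91  0.24 -0.47  1.85  0.12  1.09  0.36]
```

Emit:
apply_moves:
  deltas:
    - {"translation": [-0.003, -0.002, -0.02], "turn": [0, 0, 0], "hand": 0.045}
    - {"translation": [0, 0, -0.012], "turn": [0, 0, 0], "hand": 0.045}
    - {"translation": [0, 0, -0.003], "turn": [0, 0, 0], "hand": 0.045}
    - {"translation": [0, 0, -0.002], "turn": [0, 0, 0], "hand": 0.045}
    - {"translation": [0, 0, 0], "turn": [0, 0, 0], "hand": 0.045}

```text
time: 5.8
ee_pos: [0.4389, -0.2847, 0.0529]
eef_rot: [0.718, 0.696, 0.002, 0.002]
ft_force: [0.3, -0.9, -1.7]
width: 0.0594
```

```bash
python3 -c "
from h import *
need(.435,-.286,.051,-2.15)"
```

```text
t 5.8 pos [ 0.4389 -0.2847  0.0529] d [-0.0039 -0.0013 -0.0019] turn [ 0.001  0.006 -0.007] w 0.0594 F [ 0.3 -0.9 -1.7] q7 [ 0.9   0.28 -0.46  1.88  0.14  1.01  0.35]
```

Emit:
apply_moves:
  deltas:
    - {"translation": [0, 0, -0.003], "turn": [0, 0, 0], "hand": 0.045}
    - {"translation": [0, 0, -0.002], "turn": [0, 0, 0], "hand": 0.045}

```text
time: 6.0
ee_pos: [0.4399, -0.2857, 0.0506]
eef_rot: [0.718, 0.696, 0.002, 0.004]
ft_force: [-11.3, 3.6, 24.1]
width: 0.0595
```

```bash
python3 -c "
from h import *
need(.435,-.286,.051,-2.15)"
```

```text
t 6.0 pos [ 0.4399 -0.2857  0.0506] d [-0.0049 -0.0003  0.0004] turn [ 0.003  0.008 -0.007] w 0.0595 F [-11.3   3.6  24.1] q7 [ 0.9   0.28 -0.46  1.88  0.15  1.01  0.34]
```

Emit:
apply_moves:
  deltas:
    - {"translation": [0, 0, 0], "turn": [0, 0, 0], "hand": 0.045}
    - {"translation": [0, 0, 0], "turn": [0, 0, 0], "hand": 0.087}
    - {"translation": [0, 0, 0], "turn": [0, 0, 0], "hand": 0.087}
    - {"translation": [0, 0, 0], "turn": [0, 0, 0], "hand": 0.087}
    - {"translation": [0, 0, 0.01], "turn": [0, 0, 0], "hand": 0.087}

```text
time: 6.5
ee_pos: [0.4406, -0.2862, 0.0619]
eef_rot: [0.718, 0.696, 0.002, 0.005]
ft_force: [0.5, 0.8, 0.7]
width: 0.0825
```

Emit:
apply_moves:
  deltas:
    - {"translation": [0, 0, 0.03], "turn": [0, 0, 0], "hand": 0.087}
    - {"translation": [0, 0, 0.04], "turn": [0, 0, 0], "hand": 0.087}
    - {"translation": [0, 0, 0.03], "turn": [0, 0, 0], "hand": 0.087}
    - {"translation": [0.015, 0.025, 0.01], "turn": [0, 0, 0], "hand": 0.087}
    - {"translation": [0.022, 0.036, 0], "turn": [0, 0, 0], "hand": 0.087}

```text
time: 7.0
ee_pos: [0.4759, -0.2287, 0.1805]
eef_rot: [0.721, 0.693, 0.002, 0.006]
ft_force: [1.0, 0.2, -0.9]
width: 0.0871
```

```bash
python3 -c "
from h import *
need(.616,-.0045,.052,-2.15)"
```

```text
t 7.0 pos [ 0.4759 -0.2287  0.1805] d [ 0.1401  0.2242 -0.1285] turn [0.006 0.011 0.002] w 0.0871 F [ 1.   0.2 -0.9] q7 [ 0.84  0.16 -0.53  1.73  0.09  1.26  0.25]
```

Emit:
apply_moves:
  deltas:
    - {"translation": [0.025, 0.041, 0], "turn": [0.003, 0.006, 0], "hand": 0.087}
    - {"translation": [0.025, 0.041, 0], "turn": [0.003, 0.004, 0], "hand": 0.087}
    - {"translation": [0.025, 0.041, 0], "turn": [0, 0, 0], "hand": 0.087}
    - {"translation": [0.025, 0.041, 0], "turn": [0, 0, 0], "hand": 0.087}
    - {"translation": [0.02, 0.03, 0], "turn": [0, 0, 0], "hand": 0.087}

```text
time: 7.5
ee_pos: [0.6001, -0.0279, 0.187]
eef_rot: [0.723, 0.691, 0.002, 0.004]
ft_force: [0.4, 0.0, -0.0]
width: 0.0871
```

```bash
python3 -c "
from h import *
need(.616,-.0045,.052,-2.15)"
```

```text
t 7.5 pos [ 0.6001 -0.0279  0.187 ] d [ 0.0159  0.0234 -0.135 ] turn [0.003 0.007 0.007] w 0.0871 F [ 0.4  0.  -0. ] q7 [ 0.49  0.35 -0.65  1.52  0.22  1.33 -0.23]
```

Emit:
apply_moves:
  deltas:
    - {"translation": [0.01, 0.012, 0], "turn": [0.003, 0.007, 0.007], "hand": 0.087}
    - {"translation": [0.004, 0.006, 0], "turn": [0, 0, 0], "hand": 0.087}
    - {"translation": [0, 0, -0.03], "turn": [0, 0, 0], "hand": 0.087}
    - {"translation": [0, 0, -0.03], "turn": [0, 0, 0], "hand": 0.087}
    - {"translation": [0, 0, 0], "turn": [0, 0, 0], "hand": 0.087}

```text
time: 8.0
ee_pos: [0.6166, -0.0027, 0.1292]
eef_rot: [0.718, 0.696, 0.003, 0.001]
ft_force: [0.3, 0.5, -0.0]
width: 0.0874
```

```bash
python3 -c "
from h import *
need(.616,-.0045,.052,-2.15)"
```

```text
t 8.0 pos [ 0.6166 -0.0027  0.1292] d [-0.0006 -0.0018 -0.0772] turn [-0.003  0.005 -0.007] w 0.0874 F [ 0.3  0.5 -0. ] q7 [ 0.43  0.43 -0.64  1.55  0.27  1.25 -0.28]
```

Emit:
apply_moves:
  deltas:
    - {"translation": [-0.002, -0.002, -0.025], "turn": [-0.003, 0.005, -0.007], "hand": 0.087}
    - {"translation": [-0.001, 0, -0.025], "turn": [0, 0, 0], "hand": 0.087}
    - {"translation": [-0.001, 0, -0.015], "turn": [0, 0, 0], "hand": 0.087}
    - {"translation": [0, 0, -0.008], "turn": [0, 0, 0], "hand": 0.087}
    - {"translation": [0, 0, 0], "turn": [0, 0, 0], "hand": 0.087}

```text
time: 8.5
ee_pos: [0.6148, -0.0088, 0.0613]
eef_rot: [0.722, 0.692, 0.001, 0.003]
ft_force: [-0.3, 0.2, 0.8]
width: 0.0871
```

```bash
python3 -c "
from h import *
need(.616,-.0045,.052,-2.15)"
```

```text
t 8.5 pos [ 0.6148 -0.0088  0.0613] d [ 0.0012  0.0043 -0.0093] turn [0.003 0.006 0.006] w 0.0871 F [-0.3  0.2  0.8] q7 [ 0.42  0.49 -0.62  1.62  0.31  1.12 -0.32]
```

Emit:
apply_moves:
  deltas:
    - {"translation": [0.001, 0.004, -0.008], "turn": [0.003, 0.006, 0.006], "hand": 0.087}
    - {"translation": [0, 0, 0], "turn": [0, 0, 0], "hand": 0.087}

```text
time: 8.7
ee_pos: [0.6171, -0.0047, 0.055]
eef_rot: [0.72, 0.694, 0.001, 0.001]
ft_force: [-0.6, -0.7, -0.4]
width: 0.0867
```

Emit:
apply_moves:
  deltas:
    - {"translation": [0, 0, 0], "turn": [0, 0, 0], "hand": 0.045}
    - {"translation": [0, 0, 0], "turn": [0, 0, 0], "hand": 0.045}
    - {"translation": [0, 0, 0], "turn": [0, 0, 0], "hand": 0.045}
    - {"translation": [0, 0, 0], "turn": [0, 0, 0], "hand": 0.045}
    - {"translation": [0, 0, 0], "turn": [0, 0, 0], "hand": 0.045}
  newtons: 30

```text
time: 9.2
ee_pos: [0.6183, -0.0043, 0.0569]
eef_rot: [0.72, 0.694, 0.002, 0.002]
ft_force: [-2.4, 0.5, 1.7]
width: 0.0552
```

```bash
python3 -c "
from h import *
need(.616,-.0045,.052,-2.15)"
```

```text
t 9.2 pos [ 0.6183 -0.0043  0.0569] d [-0.0023 -0.0002 -0.0049] turn [-0.     0.005 -0.001] w 0.0552 F [-2.4  0.5  1.7] q7 [ 0.41  0.5  -0.62  1.62  0.32  1.12 -0.32]
```

```bash
python3 -c "
from h import *
for n in ('top','scene'): cv2.imwrite(f'pics/{n}2.png',camera(n)[:,:,::-1])
a=cv2.imread('pics/top2.png')[160:280,250:400];b=cv2.imread('pics/scene2.png')[190:310,200:350]
cv2.imwrite('pics/v2.png',cv2.resize(np.hstack([a,b]),(800,320),interpolation=2))
need(.616,-.0045,.052,-2.15)"
```

```text
t 9.3 pos [ 0.618  -0.0042  0.0568] d [-0.002  -0.0003 -0.0048] turn [-0.     0.004 -0.001] w 0.0493 F [-2.4 -0.2  2.8] q7 [ 0.41  0.5  -0.62  1.62  0.32  1.12 -0.32]
```

View pics/v2.png

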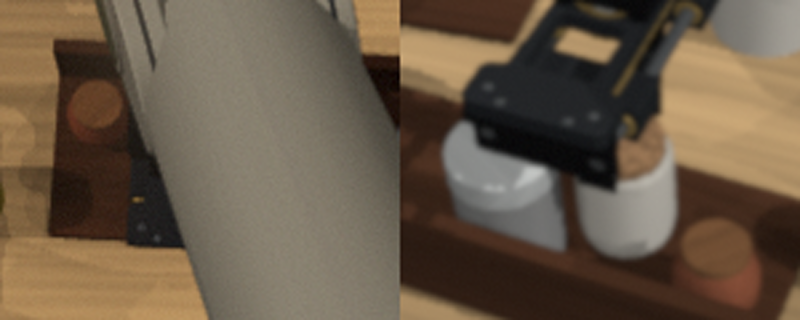

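```bash
python3 -c "
from h import *
x,y=.618,-.0042
P=[(x+.027,y-.0095,.043),(x+.027,y+.0095,.043),(x+.043,y-.0095,.043),(x+.043,y+.0095,.043),(.616,-.0045,.012),(.616,-.0045,.088),(.616,-.0045,.078)]
p=proj('scene',P);print(((p-[200,190])*2.667+[400,0]).round(0).tolist())
print(p.round(1).tolist())
need(.616,-.0045,.052,-2.15)
b=cv2.imread('pics/scene2.png')[205:300,255:335]
cv2.imwrite('pics/v3.png',cv2.resize(b,None,fx=6,fy=6,interpolation=2))"
```

```text
[[591.0, 222.0], [622.0, 230.0], [580.0, 242.0], [611.0, 251.0], [626.0, 224.0], [621.0, 137.0], [621.0, 149.0]]
[[271.5, 273.3], [283.1, 276.4], [267.5, 280.9], [279.2, 284.1], [284.7, 274.1], [282.7, 241.5], [283.0, 246.0]]
t 9.3 pos [ 0.618  -0.0042  0.0568] d [-0.002  -0.0003 -0.0048] turn [-0.     0.004 -0.001] w 0.0493 F [-2.4 -0.2  2.8] q7 [ 0.41  0.5  -0.62  1.62  0.32  1.12 -0.32]
```

View pics/v3.png

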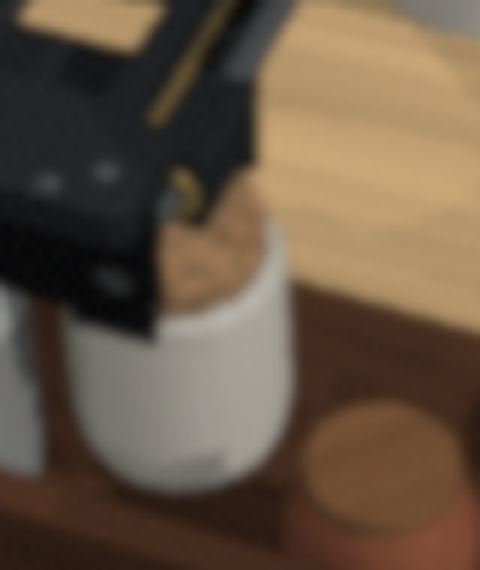

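```bash
python3 -c "
from h import *
x,y=.618,-.0042
P=[(x+.095,y-.037,.113),(x+.095,y+.037,.113),(x-.095,y+.037,.113)]+[(x+dx,y+s*.0095,z) for z in(.043,.06,.08) for dx in(.025,.04) for s in(-1,1)]
print(((proj('scene',P)-[255,205])*6).round(0).tolist())"
```

```text
[[-146.0, 397.0], [160.0, 481.0], [423.0, -55.0], [102.0, 404.0], [171.0, 422.0], [80.0, 447.0], [150.0, 466.0], [98.0, 360.0], [168.0, 379.0], [75.0, 403.0], [146.0, 422.0], [93.0, 307.0], [165.0, 326.0], [70.0, 350.0], [142.0, 369.0]]
```

```bash
python3 -c "
from h import *
x,y,z=.6105,-.1263,.1495
P=[(x+dx,y+s*.0095,z-.014+dz) for dz in(0,.04,.05) for dx in(-.058,-.044,.044,.058) for s in(-1,1)]
print(proj('scene',P).round(0).reshape(3,4,2,2).tolist())
b=cv2.imread('pics/scene1.png')[95:225,115:255]
cv2.imwrite('pics/v4.png',cv2.resize(b,None,fx=4,fy=4,interpolation=2))"
```

```text
[[[[219.0, 174.0], [230.0, 177.0]], [[215.0, 180.0], [226.0, 182.0]], [[188.0, 216.0], [199.0, 219.0]], [[183.0, 222.0], [194.0, 225.0]]], [[[216.0, 154.0], [227.0, 156.0]], [[212.0, 159.0], [223.0, 161.0]], [[182.0, 195.0], [194.0, 198.0]], [[177.0, 201.0], [189.0, 204.0]]], [[[215.0, 148.0], [226.0, 151.0]], [[211.0, 154.0], [222.0, 156.0]], [[181.0, 189.0], [193.0, 192.0]], [[176.0, 196.0], [188.0, 198.0]]]]
```

View pics/v4.png

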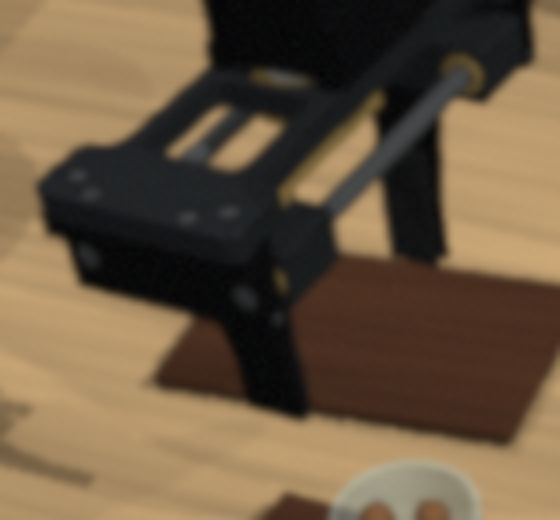

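The fingertips in both scene views lie about 42 mm higher than the TCP reading implies. The columns agree, and the closing width of 49 mm matches the cork rather than the jar body. So the z reading is biased low, and the fingers are on the cork. I open and go lower.

Emit:
apply_moves:
  deltas:
    - {"translation": [0, 0, 0], "turn": [0, 0, 0], "hand": 0.087}
    - {"translation": [0, 0, 0], "turn": [0, 0, 0], "hand": 0.087}
    - {"translation": [0, 0, 0], "turn": [0, 0, 0], "hand": 0.087}
    - {"translation": [0, 0, 0], "turn": [0, 0, 0], "hand": 0.087}

```text
time: 9.7
ee_pos: [0.618, -0.0043, 0.0566]
eef_rot: [0.72, 0.694, 0.002, 0.001]
ft_force: [-0.6, 0.2, -0.2]
width: 0.0732
```

```bash
python3 -c "
from h import *
need(.616,-.0045,.014,-2.15)
b=camera('scene')[:,:,::-1];cv2.imwrite('pics/scene3.png',b)
cv2.imwrite('pics/v5.png',np.hstack([cv2.resize(b[200:300,250:340],None,fx=4,fy=4,interpolation=2),cv2.resize(b[130:230,140:230],None,fx=4,fy=4,interpolation=2)]))"
```

```text
t 9.7 pos [ 0.618  -0.0043  0.0566] d [-0.002  -0.0002 -0.0426] turn [-0.     0.004 -0.001] w 0.0732 F [-0.6  0.2 -0.2] q7 [ 0.41  0.5  -0.62  1.62  0.32  1.12 -0.32]
```

View pics/v5.png

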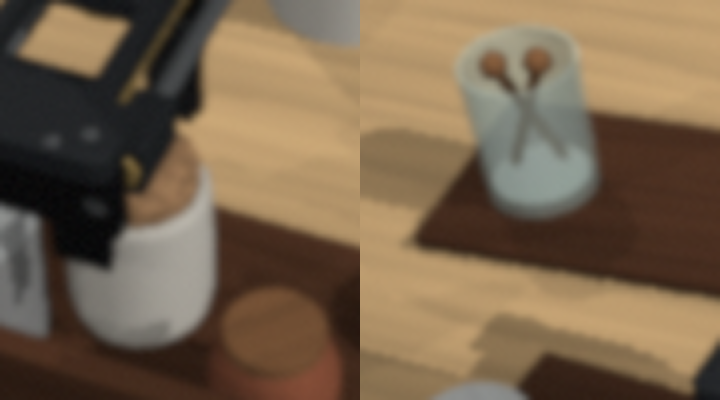

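Emit:
apply_moves:
  deltas:
    - {"translation": [-0.002, 0, 0], "turn": [0, 0.004, 0], "hand": 0.087}
    - {"translation": [-0.001, 0, -0.012], "turn": [0, 0, 0], "hand": 0.087}
    - {"translation": [-0.001, 0, -0.012], "turn": [0, 0, 0], "hand": 0.087}
    - {"translation": [0, 0, -0.008], "turn": [0, 0, 0], "hand": 0.087}
    - {"translation": [0, 0, 0], "turn": [0, 0, 0], "hand": 0.087}

```text
time: 10.25
ee_pos: [0.6131, -0.0044, 0.021]
eef_rot: [0.72, 0.694, -0.0, -0.0]
ft_force: [-0.7, 0.0, -0.9]
width: 0.0864
```

```bash
python3 -c "
from h import *
need(.616,-.0045,.014,-2.15)"
```

```text
t 10.25 pos [ 0.6131 -0.0044  0.021 ] d [ 0.0029 -0.0001 -0.007 ] turn [-0.    -0.001 -0.001] w 0.0864 F [-0.7  0.  -0.9] q7 [ 0.4   0.54 -0.61  1.65  0.34  1.06 -0.34]
```

Emit:
apply_moves:
  deltas:
    - {"translation": [0.003, 0, -0.007], "turn": [0, 0, 0], "hand": 0.087}
    - {"translation": [0, 0, 0], "turn": [0, 0, 0], "hand": 0.06}
    - {"translation": [0, 0, 0], "turn": [0, 0, 0], "hand": 0.045}
    - {"translation": [0, 0, 0], "turn": [0, 0, 0], "hand": 0.045}
    - {"translation": [0, 0, 0], "turn": [0, 0, 0], "hand": 0.045}

```text
time: 10.75
ee_pos: [0.6168, -0.0042, 0.0134]
eef_rot: [0.72, 0.694, -0.0, -0.0]
ft_force: [0.4, -0.6, 0.2]
width: 0.063
```

Emit:
apply_moves:
  deltas:
    - {"translation": [0, 0, 0], "turn": [0, 0, 0], "hand": 0.045}
    - {"translation": [0, 0, 0], "turn": [0, 0, 0], "hand": 0.045}

```text
time: 10.95
ee_pos: [0.6166, -0.0043, 0.0135]
eef_rot: [0.72, 0.694, -0.0, -0.0]
ft_force: [-0.0, -0.3, -2.8]
width: 0.0574
```

```bash
python3 -c "
from h import *
need(.616,-.0045,.014,-2.15)"
```

```text
t 10.95 pos [ 0.6166 -0.0043  0.0135] d [-0.0006 -0.0002  0.0005] turn [-0.    -0.001 -0.001] w 0.0574 F [-0.  -0.3 -2.8] q7 [ 0.4   0.55 -0.6   1.65  0.35  1.05 -0.35]
```

Emit:
apply_moves:
  deltas:
    - {"translation": [0, 0, 0.02], "turn": [0, 0, 0], "hand": 0.045}
    - {"translation": [0, 0, 0.035], "turn": [0, 0, 0], "hand": 0.045}
    - {"translation": [0, 0, 0.035], "turn": [0, 0, 0], "hand": 0.045}
    - {"translation": [-0.01, -0.01, 0.025], "turn": [0, 0, 0], "hand": 0.045}
    - {"translation": [-0.02, -0.025, 0], "turn": [0, 0, 0], "hand": 0.045}

```text
time: 11.45
ee_pos: [0.5841, -0.0355, 0.1296]
eef_rot: [0.718, 0.696, -0.001, -0.003]
ft_force: [0.5, -0.8, -3.9]
width: 0.0575
```

Emit:
apply_moves:
  deltas:
    - {"translation": [-0.03, -0.033, 0], "turn": [0, 0, 0], "hand": 0.045}
    - {"translation": [-0.03, -0.033, 0], "turn": [0, 0, 0], "hand": 0.045}
    - {"translation": [-0.03, -0.033, 0], "turn": [0, 0, 0], "hand": 0.045}
    - {"translation": [-0.025, -0.02, 0], "turn": [0, 0, 0], "hand": 0.045}
    - {"translation": [-0.01, -0.008, 0], "turn": [0, 0, 0], "hand": 0.045}

```text
time: 11.95
ee_pos: [0.4515, -0.168, 0.1291]
eef_rot: [0.718, 0.696, -0.002, -0.003]
ft_force: [0.0, 0.5, -4.0]
width: 0.0573
```

```bash
python3 -c "
from h import *
need(.427,-.196,.012,-2.15)"
```

```text
t 11.95 pos [ 0.4515 -0.168   0.1291] d [-0.0245 -0.028  -0.1171] turn [-0.003 -0.007 -0.006] w 0.0573 F [ 0.   0.5 -4. ] q7 [ 0.83  0.12 -0.6   1.88  0.07  1.17  0.17]
```

Emit:
apply_moves:
  deltas:
    - {"translation": [-0.021, -0.025, 0], "turn": [-0.003, -0.007, -0.006], "hand": 0.045}
    - {"translation": [0, 0, -0.03], "turn": [0, 0, 0], "hand": 0.045}
    - {"translation": [0, 0, -0.03], "turn": [0, 0, 0], "hand": 0.045}
    - {"translation": [0, 0, -0.02], "turn": [0, 0, 0], "hand": 0.045}
    - {"translation": [0, 0, 0], "turn": [0, 0, 0], "hand": 0.045}

```text
time: 12.45
ee_pos: [0.4258, -0.1972, 0.0471]
eef_rot: [0.722, 0.691, -0.001, 0.002]
ft_force: [-1.5, 0.2, -2.5]
width: 0.0577
```

```bash
python3 -c "
from h import *
need(.427,-.196,.012,-2.15)"
```

```text
t 12.45 pos [ 0.4258 -0.1972  0.0471] d [ 0.0012  0.0012 -0.0351] turn [0.004 0.    0.006] w 0.0577 F [-1.5  0.2 -2.5] q7 [ 0.86  0.19 -0.56  2.01  0.12  0.98  0.19]
```

Emit:
apply_moves:
  deltas:
    - {"translation": [0.001, 0.001, -0.02], "turn": [0.004, 0, 0.006], "hand": 0.045}
    - {"translation": [0, 0, -0.01], "turn": [0, 0, 0], "hand": 0.045}
    - {"translation": [0, 0, -0.003], "turn": [0, 0, 0], "hand": 0.045}
    - {"translation": [0, 0, -0.001], "turn": [0, 0, 0], "hand": 0.045}

```text
time: 12.85
ee_pos: [0.4283, -0.1964, 0.0149]
eef_rot: [0.72, 0.694, 0.0, 0.001]
ft_force: [-0.7, 0.4, -3.0]
width: 0.0575
```

```bash
python3 -c "
from h import *
need(.427,-.196,.012,-2.15)"
```

```text
t 12.85 pos [ 0.4283 -0.1964  0.0149] d [-0.0013  0.0004 -0.0029] turn [ 0.001  0.002 -0.   ] w 0.0575 F [-0.7  0.4 -3. ] q7 [ 0.84  0.24 -0.55  2.03  0.16  0.91  0.17]
```

Emit:
apply_moves:
  deltas:
    - {"translation": [0, 0, -0.003], "turn": [0, 0, 0], "hand": 0.045}
    - {"translation": [0, 0, -0.001], "turn": [0, 0, 0], "hand": 0.045}

```text
time: 13.05
ee_pos: [0.4293, -0.1968, 0.0122]
eef_rot: [0.72, 0.694, 0.001, 0.002]
ft_force: [-0.9, 0.1, -2.8]
width: 0.0574
```

Emit:
apply_moves:
  deltas:
    - {"translation": [0, 0, -0.002], "turn": [0, 0, 0], "hand": 0.045}
    - {"translation": [0, 0, 0], "turn": [0, 0, 0], "hand": 0.045}

```text
time: 13.25
ee_pos: [0.4302, -0.1974, 0.0118]
eef_rot: [0.72, 0.694, 0.001, 0.003]
ft_force: [-0.2, -0.2, -4.3]
width: 0.0577
```

Emit:
apply_moves:
  deltas:
    - {"translation": [0, 0, -0.003], "turn": [0, 0, 0], "hand": 0.045}

```text
time: 13.35
ee_pos: [0.4307, -0.1979, 0.0105]
eef_rot: [0.72, 0.694, 0.0, 0.004]
ft_force: [-16.8, 4.9, 41.8]
width: 0.0574
```

Emit:
apply_moves:
  deltas:
    - {"translation": [0, 0, 0.0005], "turn": [0, 0, 0], "hand": 0.045}
    - {"translation": [0, 0, 0], "turn": [0, 0, 0], "hand": 0.087}
    - {"translation": [0, 0, 0], "turn": [0, 0, 0], "hand": 0.087}
    - {"translation": [0, 0, 0], "turn": [0, 0, 0], "hand": 0.087}
    - {"translation": [0, 0, 0], "turn": [0, 0, 0], "hand": 0.087}

```text
time: 13.85
ee_pos: [0.4324, -0.1986, 0.0124]
eef_rot: [0.72, 0.694, 0.001, 0.006]
ft_force: [0.4, 0.1, -0.8]
width: 0.0813
```

Emit:
apply_moves:
  deltas:
    - {"translation": [0, 0, 0.015], "turn": [0, 0, 0], "hand": 0.087}
    - {"translation": [0, 0, 0.04], "turn": [0, 0, 0], "hand": 0.087}
    - {"translation": [0, 0, 0.04], "turn": [0, 0, 0], "hand": 0.087}
    - {"translation": [0, 0, 0.035], "turn": [0, 0, 0], "hand": 0.087}
    - {"translation": [0.02, 0.01, 0.01], "turn": [0, 0, 0.1], "hand": 0.087}

```text
time: 14.35
ee_pos: [0.4487, -0.1886, 0.1552]
eef_rot: [0.686, 0.728, -0.0, 0.003]
ft_force: [0.1, 0.5, -0.5]
width: 0.0871
```

```bash
python3 -c "
from h import *
need(.651,-.063,.012,87.8)"
```

```text
t 14.35 pos [ 0.4487 -0.1886  0.1552] d [ 0.2023  0.1256 -0.1432] turn [1.000e-03 7.000e-03 1.472e+00] w 0.0871 F [ 0.1  0.5 -0.5] q7 [ 0.87  0.09 -0.59  1.85  0.06  1.21  0.32]
```

Emit:
apply_moves:
  deltas:
    - {"translation": [0.02, 0.013, 0.01], "turn": [0, 0, 0.13], "hand": 0.087}
    - {"translation": [0.02, 0.013, 0], "turn": [0, 0, 0.13], "hand": 0.087}
    - {"translation": [0.02, 0.013, 0], "turn": [0, 0, 0.13], "hand": 0.087}
    - {"translation": [0.02, 0.013, 0], "turn": [0, 0, 0.13], "hand": 0.087}
    - {"translation": [0.02, 0.013, 0], "turn": [0, 0, 0.13], "hand": 0.087}

```text
time: 14.85
ee_pos: [0.5535, -0.1232, 0.1691]
eef_rot: [0.407, 0.913, 0.001, 0.006]
ft_force: [0.3, 0.6, -0.4]
width: 0.0869
```

Emit:
apply_moves:
  deltas:
    - {"translation": [0.02, 0.013, 0], "turn": [0, 0, 0.13], "hand": 0.087}
    - {"translation": [0.02, 0.013, 0], "turn": [0, 0, 0.13], "hand": 0.087}
    - {"translation": [0.02, 0.012, 0], "turn": [0, 0, 0.13], "hand": 0.087}
    - {"translation": [0.015, 0.01, 0], "turn": [0, 0, 0.13], "hand": 0.087}
    - {"translation": [0.01, 0.005, 0], "turn": [0, 0, 0.13], "hand": 0.087}

```text
time: 15.35
ee_pos: [0.6427, -0.0664, 0.168]
eef_rot: [0.08, 0.997, 0.004, 0.005]
ft_force: [-0.1, -0.6, -0.0]
width: 0.087
```

```bash
python3 -c "
from h import *
need(.651,-.063,.012,87.8)"
```

```text
t 15.35 pos [ 0.6427 -0.0664  0.168 ] d [ 0.0083  0.0034 -0.156 ] turn [-0.008  0.011  0.122] w 0.087 F [-0.1 -0.6 -0. ] q7 [ 0.61  0.5  -0.8   1.42  0.36  1.36  1.21]
```

Emit:
apply_moves:
  deltas:
    - {"translation": [0.005, 0.002, 0], "turn": [-0.008, 0.011, 0.11], "hand": 0.087}
    - {"translation": [0.001, 0, -0.03], "turn": [0, 0, 0], "hand": 0.087}
    - {"translation": [0, 0, -0.03], "turn": [0, 0, 0], "hand": 0.087}
    - {"translation": [0, 0, -0.01], "turn": [0, 0, 0], "hand": 0.087}
    - {"translation": [0, 0, 0], "turn": [0, 0, 0], "hand": 0.087}

```text
time: 15.85
ee_pos: [0.6506, -0.0624, 0.0952]
eef_rot: [0.02, 1.0, 0.001, -0.0]
ft_force: [0.7, 0.3, 0.3]
width: 0.0871
```

```bash
python3 -c "
from h import *
need(.651,-.063,.011,87.8)"
```

```text
t 15.85 pos [ 0.6506 -0.0624  0.0952] d [ 0.0004 -0.0006 -0.0842] turn [-0.003 -0.     0.001] w 0.0871 F [0.7 0.3 0.3] q7 [ 0.59  0.59 -0.79  1.47  0.43  1.26  1.28]
```

Emit:
apply_moves:
  deltas:
    - {"translation": [0, -0.0005, -0.025], "turn": [-0.003, 0, 0], "hand": 0.087}
    - {"translation": [0, 0, -0.025], "turn": [0, 0, 0], "hand": 0.087}
    - {"translation": [0, 0, -0.015], "turn": [0, 0, 0], "hand": 0.087}
    - {"translation": [0, 0, 0], "turn": [0, 0, 0], "hand": 0.087}

```text
time: 16.25
ee_pos: [0.6533, -0.0637, 0.0336]
eef_rot: [0.021, 1.0, -0.001, 0.003]
ft_force: [-0.4, 0.0, -0.4]
width: 0.0869
```

```bash
python3 -c "
from h import *
need(.651,-.063,.011,87.8)"
```

```text
t 16.25 pos [ 0.6533 -0.0637  0.0336] d [-0.0023  0.0007 -0.0226] turn [0.001 0.006 0.003] w 0.0869 F [-0.4  0.  -0.4] q7 [ 0.57  0.65 -0.76  1.52  0.48  1.16  1.25]
```

Emit:
apply_moves:
  deltas:
    - {"translation": [-0.003, 0.001, -0.015], "turn": [0.001, 0.006, 0.003], "hand": 0.087}
    - {"translation": [0, 0, -0.006], "turn": [0, 0, 0], "hand": 0.087}
    - {"translation": [0, 0, 0], "turn": [0, 0, 0], "hand": 0.087}

```text
time: 16.55
ee_pos: [0.6518, -0.0628, 0.0141]
eef_rot: [0.019, 1.0, -0.0, 0.001]
ft_force: [-0.2, -0.4, -0.0]
width: 0.0871
```

Emit:
apply_moves:
  deltas:
    - {"translation": [0, 0, 0], "turn": [0, 0, 0], "hand": 0.05}
    - {"translation": [0, 0, 0], "turn": [0, 0, 0], "hand": 0.05}
    - {"translation": [0, 0, 0], "turn": [0, 0, 0], "hand": 0.05}
    - {"translation": [0, 0, 0], "turn": [0, 0, 0], "hand": 0.05}
    - {"translation": [0, 0, 0], "turn": [0, 0, 0], "hand": 0.05}

```text
time: 17.05
ee_pos: [0.6528, -0.0628, 0.016]
eef_rot: [0.019, 1.0, -0.0, 0.003]
ft_force: [0.4, 0.7, -2.4]
width: 0.0631
```

```bash
python3 -c "
from h import *
need(.651,-.063,.011,87.8)"
```

```text
t 17.05 pos [ 0.6528 -0.0628  0.016 ] d [-0.0018 -0.0002 -0.005 ] turn [0.001 0.005 0.   ] w 0.0631 F [ 0.4  0.7 -2.4] q7 [ 0.56  0.67 -0.75  1.53  0.49  1.13  1.24]
```

Emit:
apply_moves:
  deltas:
    - {"translation": [0, 0, 0.02], "turn": [0, 0, 0], "hand": 0.05}
    - {"translation": [0, 0, 0.035], "turn": [0, 0, 0], "hand": 0.05}
    - {"translation": [0, 0, 0.035], "turn": [0, 0, 0], "hand": 0.05}
    - {"translation": [-0.01, 0.01, 0.03], "turn": [0, 0, 0], "hand": 0.05}
    - {"translation": [-0.02, 0.025, 0.005], "turn": [0, 0, 0], "hand": 0.05}

```text
time: 17.55
ee_pos: [0.6207, -0.0312, 0.1418]
eef_rot: [0.022, 1.0, -0.0, -0.0]
ft_force: [1.1, 1.6, -1.6]
width: 0.0634
```

Emit:
apply_moves:
  deltas:
    - {"translation": [-0.028, 0.036, 0], "turn": [0, 0, 0], "hand": 0.05}
    - {"translation": [-0.028, 0.036, 0], "turn": [0, 0, 0], "hand": 0.05}
    - {"translation": [-0.028, 0.036, 0], "turn": [0, 0, 0], "hand": 0.05}
    - {"translation": [-0.028, 0.036, 0], "turn": [0, 0, 0], "hand": 0.05}
    - {"translation": [-0.028, 0.036, 0], "turn": [0, 0, 0], "hand": 0.05}

```text
time: 18.05
ee_pos: [0.4764, 0.1518, 0.1428]
eef_rot: [0.025, 1.0, -0.001, 0.002]
ft_force: [1.5, 0.6, -0.6]
width: 0.0633
```

```bash
python3 -c "
from h import *
need(.409,.2493,.012,87.8)"
```

```text
t 18.05 pos [0.4764 0.1518 0.1428] d [-0.0674  0.0975 -0.1308] turn [0.002 0.003 0.012] w 0.0633 F [ 1.5  0.6 -0.6] q7 [ 0.51  0.22 -1.    1.82  0.2   1.21  0.97]
```

Emit:
apply_moves:
  deltas:
    - {"translation": [-0.026, 0.036, 0], "turn": [0.002, 0.003, 0.012], "hand": 0.05}
    - {"translation": [-0.02, 0.03, 0], "turn": [0, 0, 0], "hand": 0.05}
    - {"translation": [-0.01, 0.015, 0], "turn": [0, 0, 0], "hand": 0.05}
    - {"translation": [-0.002, 0.004, 0], "turn": [0, 0, 0], "hand": 0.05}
    - {"translation": [0, 0, 0], "turn": [0, 0, 0], "hand": 0.05}

```text
time: 18.55
ee_pos: [0.4107, 0.2444, 0.1433]
eef_rot: [0.014, 1.0, -0.002, 0.001]
ft_force: [0.0, -1.1, -1.3]
width: 0.0632
```

```bash
python3 -c "
from h import *
need(.409,.2493,.012,87.8)"
```

```text
t 18.55 pos [0.4107 0.2444 0.1433] d [-0.0017  0.0049 -0.1313] turn [ 0.003  0.002 -0.011] w 0.0632 F [ 0.  -1.1 -1.3] q7 [ 0.39  0.17 -1.09  1.87  0.16  1.2   0.79]
```

Emit:
apply_moves:
  deltas:
    - {"translation": [-0.002, 0.005, -0.02], "turn": [0.003, 0.002, 0], "hand": 0.05}
    - {"translation": [0, 0, -0.03], "turn": [0, 0, 0], "hand": 0.05}
    - {"translation": [0, 0, -0.03], "turn": [0, 0, 0], "hand": 0.05}
    - {"translation": [0, 0, -0.015], "turn": [0, 0, 0], "hand": 0.05}
    - {"translation": [0, 0, 0], "turn": [0, 0, 0], "hand": 0.05}

```text
time: 19.05
ee_pos: [0.4139, 0.2438, 0.0454]
eef_rot: [0.018, 1.0, -0.001, 0.001]
ft_force: [-0.5, -0.5, -0.7]
width: 0.0631
```

```bash
python3 -c "
from h import *
need(.409,.2493,.012,87.8)"
```

```text
t 19.05 pos [0.4139 0.2438 0.0454] d [-0.0049  0.0055 -0.0334] turn [ 0.001  0.002 -0.002] w 0.0631 F [-0.5 -0.5 -0.7] q7 [ 0.29  0.33 -1.02  1.97  0.33  1.02  0.65]
```

Emit:
apply_moves:
  deltas:
    - {"translation": [-0.005, 0.006, 0], "turn": [0, 0, 0], "hand": 0.05}
    - {"translation": [-0.001, 0.001, -0.015], "turn": [0, 0, 0], "hand": 0.05}
    - {"translation": [0, 0, -0.01], "turn": [0, 0, 0], "hand": 0.05}
    - {"translation": [0, 0, 0], "turn": [0, 0, 0], "hand": 0.05}

```text
time: 19.45
ee_pos: [0.4099, 0.2514, 0.0212]
eef_rot: [0.019, 1.0, 0.0, 0.003]
ft_force: [-0.5, 0.5, -0.9]
width: 0.0632
```

```bash
python3 -c "
from h import *
need(.409,.2493,.012,87.8)"
```

```text
t 19.45 pos [0.4099 0.2514 0.0212] d [-0.0009 -0.0021 -0.0092] turn [0.    0.006 0.   ] w 0.0632 F [-0.5  0.5 -0.9] q7 [ 0.24  0.37 -0.99  1.99  0.37  0.98  0.59]
```

Emit:
apply_moves:
  deltas:
    - {"translation": [-0.001, -0.001, -0.006], "turn": [0, 0.004, 0], "hand": 0.05}
    - {"translation": [0, 0, -0.001], "turn": [0, 0, 0], "hand": 0.05}
    - {"translation": [0, 0, -0.001], "turn": [0, 0, 0], "hand": 0.05}

```text
time: 19.75
ee_pos: [0.4092, 0.2506, 0.0131]
eef_rot: [0.019, 1.0, 0.0, 0.001]
ft_force: [0.6, 0.4, -1.9]
width: 0.0632
```

Emit:
apply_moves:
  deltas:
    - {"translation": [0, 0, -0.002], "turn": [0, 0, 0], "hand": 0.05}

```text
time: 19.85
ee_pos: [0.4095, 0.2507, 0.0115]
eef_rot: [0.019, 1.0, -0.0, 0.001]
ft_force: [-10.0, -9.1, 36.7]
width: 0.063
```

Contact with the trivet. I release and retract.

Emit:
apply_moves:
  deltas:
    - {"translation": [0, 0, 0.0005], "turn": [0, 0, 0], "hand": 0.05}
    - {"translation": [0, 0, 0], "turn": [0, 0, 0], "hand": 0.087}
    - {"translation": [0, 0, 0], "turn": [0, 0, 0], "hand": 0.087}
    - {"translation": [0, 0, 0], "turn": [0, 0, 0], "hand": 0.087}
    - {"translation": [0, 0, 0], "turn": [0, 0, 0], "hand": 0.087}

```text
time: 20.35
ee_pos: [0.4105, 0.2512, 0.0129]
eef_rot: [0.019, 1.0, 0.0, 0.002]
ft_force: [-0.3, 0.5, 0.1]
width: 0.0846
```

Emit:
apply_moves:
  deltas:
    - {"translation": [0, 0, 0.015], "turn": [0, 0, 0], "hand": 0.087}
    - {"translation": [0, 0, 0.04], "turn": [0, 0, 0], "hand": 0.087}
    - {"translation": [0, 0, 0.04], "turn": [0, 0, 0], "hand": 0.087}
    - {"translation": [0, 0, 0.04], "turn": [0, 0, 0], "hand": 0.087}
    - {"translation": [0.03, -0.02, 0.01], "turn": [0, 0, -0.1], "hand": 0.087}

```text
time: 20.85
ee_pos: [0.435, 0.2347, 0.166]
eef_rot: [0.064, 0.998, 0.001, 0.001]
ft_force: [1.2, 0.8, 0.0]
width: 0.0871
```

Emit:
apply_moves:
  deltas:
    - {"translation": [0.03, -0.03, 0], "turn": [0, 0, -0.13], "hand": 0.087}
    - {"translation": [0.03, -0.035, 0], "turn": [0, 0, -0.13], "hand": 0.087}
    - {"translation": [0.02, -0.04, 0], "turn": [0, 0, -0.13], "hand": 0.087}
    - {"translation": [0.01, -0.045, 0], "turn": [0, 0, -0.13], "hand": 0.087}
    - {"translation": [0, -0.045, 0], "turn": [0, 0, -0.13], "hand": 0.087}

```text
time: 21.35
ee_pos: [0.531, 0.0387, 0.176]
eef_rot: [0.387, 0.922, 0.003, 0.006]
ft_force: [0.1, 0.0, 0.2]
width: 0.0872
```

```bash
python3 -c "
from h import *
need(.4305,-.198,.012,-2.15)
for n in ('top','scene'): cv2.imwrite(f'pics/{n}4.png',camera(n)[:,:,::-1])
a=cv2.imread('pics/top4.png')[170:370,150:500];b=cv2.imread('pics/scene4.png')[130:330,130:510]
cv2.imwrite('pics/v6.png',np.vstack([cv2.resize(a,(525,300)),cv2.resize(b,(525,276))]))"
```

```text
t 21.35 pos [0.531  0.0387 0.176 ] d [-0.1005 -0.2367 -0.164 ] turn [ 0.004  0.014 -0.813] w 0.0872 F [0.1 0.  0.2] q7 [ 0.59  0.22 -0.84  1.71  0.17  1.27  0.49]
```

View pics/v6.png

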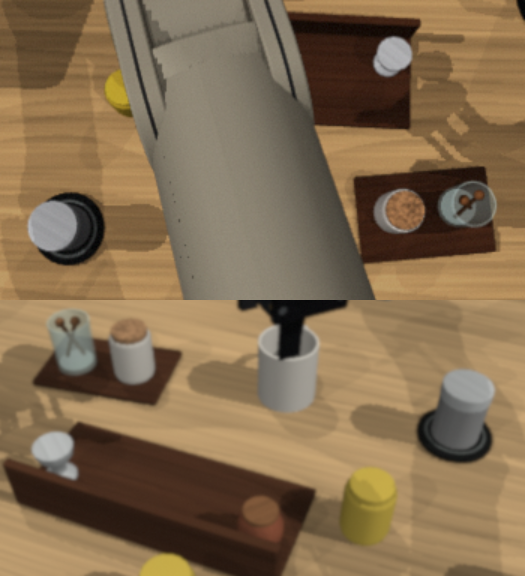

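The tin stands on the trivet, and both jars are upright on the board. Next I measure all three.

Run:
```python
from h import *
t=cv2.imread('pics/top4.png');s=cv2.imread('pics/scene4.png')
h=cv2.cvtColor(t,cv2.COLOR_BGR2HSV);m=((h[:,:,2]>140)&(h[:,:,1]<40)).astype(np.uint8);m[:290]=0;m[350:]=0;m[:,:160]=0;m[:,215:]=0
c=max(cv2.findContours(m,0,1)[0],key=cv2.contourArea);e=cv2.fitEllipse(c);print('lid top',e,plane('top',[e[0]],.090).round(4))
h=cv2.cvtColor(s,cv2.COLOR_BGR2HSV);
b=plane('scene',[(130+467/1.3816,130+(390-300)/1.3816)],.090);print('lid scene',b.round(4))
# cork
h=cv2.cvtColor(t,cv2.COLOR_BGR2HSV)
m=((h[:,:,2]>110)&(h[:,:,1]>60)).astype(np.uint8);m[:290]=0;m[330:]=0;m[:,:392]=0;m[:,440:]=0
c=max(cv2.findContours(m,0,1)[0],key=cv2.contourArea);e=cv2.fitEllipse(c);print('cork',e,plane('top',[e[0]],.086).round(4))
print('rim',plane('top',[(150+468/1.5,170+204/1.5)],.085).round(4))
```

```text
lid top ((184.1743927001953, 320.1571044921875), (30.61247444152832, 32.17194366455078), 36.92758560180664) [[0.4077 0.25   0.09  ]]
lid scene [[0.4175 0.2499 0.09  ]]
cork ((419.5625, 309.8247985839844), (24.54532814025879, 25.751789093017578), 138.87371826171875) [[ 0.431  -0.1967  0.086 ]]
rim [[ 0.4385 -0.2802  0.085 ]]
```

Emit:
apply_moves:
  deltas:
    - {"translation": [-0.018, -0.04, 0], "turn": [0.002, 0.007, -0.135], "hand": 0.087}
    - {"translation": [-0.018, -0.042, 0], "turn": [0.002, 0.007, -0.135], "hand": 0.087}
    - {"translation": [-0.018, -0.042, 0], "turn": [0, 0, -0.135], "hand": 0.087}
    - {"translation": [-0.018, -0.042, 0], "turn": [0, 0, -0.135], "hand": 0.087}
    - {"translation": [-0.012, -0.03, 0], "turn": [0, 0, -0.135], "hand": 0.087}

```text
time: 21.95
ee_pos: [0.4448, -0.1611, 0.1812]
eef_rot: [0.677, 0.736, 0.004, 0.002]
ft_force: [0.8, -0.7, -0.5]
width: 0.0871
```

```bash
python3 -c "
from h import *
need(.4307,-.198,.011,-2.15)"
```

```text
t 21.95 pos [ 0.4448 -0.1611  0.1812] d [-0.0141 -0.0369 -0.1702] turn [-0.003  0.007 -0.121] w 0.0871 F [ 0.8 -0.7 -0.5] q7 [ 0.88  0.04 -0.63  1.85  0.02  1.26  0.33]
```

Emit:
apply_moves:
  deltas:
    - {"translation": [-0.008, -0.022, 0], "turn": [-0.003, 0.007, -0.09], "hand": 0.087}
    - {"translation": [-0.004, -0.01, 0], "turn": [0, 0, -0.02], "hand": 0.087}
    - {"translation": [0, 0, -0.035], "turn": [0, 0, 0], "hand": 0.087}
    - {"translation": [0, 0, -0.035], "turn": [0, 0, 0], "hand": 0.087}
    - {"translation": [0, 0, 0], "turn": [0, 0, 0], "hand": 0.087}

```text
time: 22.45
ee_pos: [0.4328, -0.1955, 0.1147]
eef_rot: [0.717, 0.697, 0.002, 0.003]
ft_force: [-0.7, 0.9, -0.1]
width: 0.0869
```

```bash
python3 -c "
from h import *
need(.4307,-.198,.011,-2.15)"
```

```text
t 22.45 pos [ 0.4328 -0.1955  0.1147] d [-0.0021 -0.0025 -0.1037] turn [ 0.003  0.007 -0.008] w 0.0869 F [-0.7  0.9 -0.1] q7 [ 0.9   0.11 -0.6   1.93  0.07  1.12  0.25]
```

Emit:
apply_moves:
  deltas:
    - {"translation": [-0.002, -0.002, -0.02], "turn": [0.003, 0.007, -0.008], "hand": 0.087}
    - {"translation": [0, 0, -0.03], "turn": [0, 0, 0], "hand": 0.087}
    - {"translation": [0, 0, -0.02], "turn": [0, 0, 0], "hand": 0.087}
    - {"translation": [0, 0, 0], "turn": [0, 0, 0], "hand": 0.087}

```text
time: 22.85
ee_pos: [0.4358, -0.1945, 0.05]
eef_rot: [0.716, 0.698, 0.002, 0.002]
ft_force: [0.1, -0.8, -0.5]
width: 0.087
```

```bash
python3 -c "
from h import *
need(.4307,-.198,.011,-2.15)"
```

```text
t 22.85 pos [ 0.4358 -0.1945  0.05  ] d [-0.0051 -0.0035 -0.039 ] turn [ 0.     0.006 -0.013] w 0.087 F [ 0.1 -0.8 -0.5] q7 [ 0.88  0.2  -0.59  1.99  0.13  0.98  0.2 ]
```

Emit:
apply_moves:
  deltas:
    - {"translation": [-0.005, -0.003, -0.005], "turn": [0, 0.006, -0.012], "hand": 0.087}
    - {"translation": [-0.001, -0.001, -0.015], "turn": [0, 0, 0], "hand": 0.087}
    - {"translation": [0, 0, -0.014], "turn": [0, 0, 0], "hand": 0.087}
    - {"translation": [0, 0, 0], "turn": [0, 0, 0], "hand": 0.087}

```text
time: 23.25
ee_pos: [0.4327, -0.1991, 0.0186]
eef_rot: [0.719, 0.695, 0.001, 0.003]
ft_force: [-0.7, 0.5, 0.8]
width: 0.0872
```

```bash
python3 -c "
from h import *
need(.4307,-.198,.011,-2.15)"
```

```text
t 23.25 pos [ 0.4327 -0.1991  0.0186] d [-0.002   0.0011 -0.0076] turn [ 0.003  0.006 -0.003] w 0.0872 F [-0.7  0.5  0.8] q7 [ 0.87  0.25 -0.58  2.02  0.17  0.92  0.16]
```

Emit:
apply_moves:
  deltas:
    - {"translation": [-0.002, 0.001, -0.006], "turn": [0.003, 0.006, -0.003], "hand": 0.087}
    - {"translation": [0, 0, 0], "turn": [0, 0, 0], "hand": 0.045}
    - {"translation": [0, 0, 0], "turn": [0, 0, 0], "hand": 0.045}
    - {"translation": [0, 0, 0], "turn": [0, 0, 0], "hand": 0.045}
    - {"translation": [0, 0, 0], "turn": [0, 0, 0], "hand": 0.045}

```text
time: 23.75
ee_pos: [0.4311, -0.198, 0.0127]
eef_rot: [0.72, 0.694, -0.0, -0.0]
ft_force: [-0.0, 0.6, 0.1]
width: 0.0632
```

Emit:
apply_moves:
  deltas:
    - {"translation": [0, 0, 0], "turn": [0, 0, 0], "hand": 0.045}
    - {"translation": [0, 0, 0], "turn": [0, 0, 0], "hand": 0.045}

```text
time: 23.95
ee_pos: [0.4312, -0.198, 0.0129]
eef_rot: [0.72, 0.694, -0.0, -0.0]
ft_force: [0.4, -0.7, -2.4]
width: 0.0574
```

```bash
python3 -c "
from h import *
need(.4307,-.198,.011,-2.15)"
```

```text
t 23.95 pos [ 0.4312 -0.198   0.0129] d [-0.0005  0.     -0.0019] turn [ 0. -0. -0.] w 0.0574 F [ 0.4 -0.7 -2.4] q7 [ 0.87  0.26 -0.58  2.02  0.18  0.91  0.16]
```

Emit:
apply_moves:
  deltas:
    - {"translation": [0, 0, 0.02], "turn": [0, 0, 0], "hand": 0.045}
    - {"translation": [0, 0, 0.035], "turn": [0, 0, 0], "hand": 0.045}
    - {"translation": [0, 0, 0.035], "turn": [0, 0, 0], "hand": 0.045}
    - {"translation": [0.01, 0.01, 0.025], "turn": [0, 0, 0], "hand": 0.045}
    - {"translation": [0.023, 0.023, 0], "turn": [0, 0, 0], "hand": 0.045}

```text
time: 24.45
ee_pos: [0.4588, -0.1663, 0.1295]
eef_rot: [0.722, 0.691, -0.002, -0.003]
ft_force: [0.7, -0.0, -4.5]
width: 0.0578
```

Emit:
apply_moves:
  deltas:
    - {"translation": [0.032, 0.032, 0], "turn": [0, 0, 0], "hand": 0.045}
    - {"translation": [0.032, 0.032, 0], "turn": [0, 0, 0], "hand": 0.045}
    - {"translation": [0.03, 0.032, 0], "turn": [0, 0, 0], "hand": 0.045}
    - {"translation": [0.02, 0.022, 0], "turn": [0, 0, 0], "hand": 0.045}
    - {"translation": [0.01, 0.01, 0], "turn": [0, 0, 0], "hand": 0.045}

```text
time: 24.95
ee_pos: [0.586, -0.0327, 0.1291]
eef_rot: [0.724, 0.69, -0.003, -0.004]
ft_force: [-1.1, -0.3, -2.8]
width: 0.0575
```

```bash
python3 -c "
from h import *
need(.6165,-.0044,.016,-2.15)"
```

```text
t 24.95 pos [ 0.586  -0.0327  0.1291] d [ 0.0305  0.0283 -0.1131] turn [-0.001 -0.009  0.01 ] w 0.0575 F [-1.1 -0.3 -2.8] q7 [ 0.54  0.39 -0.7   1.62  0.26  1.24 -0.25]
```

Emit:
apply_moves:
  deltas:
    - {"translation": [0.016, 0.016, 0], "turn": [-0.001, -0.009, 0.01], "hand": 0.045}
    - {"translation": [0.01, 0.008, 0], "turn": [0, 0, 0], "hand": 0.045}
    - {"translation": [0, 0, -0.02], "turn": [0, 0, 0], "hand": 0.045}
    - {"translation": [0, 0, -0.025], "turn": [0, 0, 0], "hand": 0.045}
    - {"translation": [0, 0, 0], "turn": [0, 0, 0], "hand": 0.045}

```text
time: 25.45
ee_pos: [0.6125, -0.0054, 0.0805]
eef_rot: [0.719, 0.695, -0.001, -0.002]
ft_force: [-0.3, -0.7, -4.7]
width: 0.0574
```

```bash
python3 -c "
from h import *
need(.6165,-.0044,.016,-2.15)"
```

```text
t 25.45 pos [ 0.6125 -0.0054  0.0805] d [ 0.004   0.001  -0.0645] turn [-0.002 -0.004 -0.003] w 0.0574 F [-0.3 -0.7 -4.7] q7 [ 0.46  0.49 -0.68  1.6   0.32  1.17 -0.32]
```

Emit:
apply_moves:
  deltas:
    - {"translation": [0.004, 0.001, -0.015], "turn": [-0.002, -0.004, -0.003], "hand": 0.045}
    - {"translation": [0, 0, -0.02], "turn": [0, 0, 0], "hand": 0.045}
    - {"translation": [0, 0, -0.012], "turn": [0, 0, 0], "hand": 0.045}
    - {"translation": [0, 0, 0], "turn": [0, 0, 0], "hand": 0.045}

```text
time: 25.85
ee_pos: [0.6179, -0.0062, 0.0328]
eef_rot: [0.721, 0.693, -0.0, 0.001]
ft_force: [-0.8, -0.1, -2.8]
width: 0.0569
```

```bash
python3 -c "
from h import *
need(.6165,-.0044,.016,-2.15)"
```

```text
t 25.85 pos [ 0.6179 -0.0062  0.0328] d [-0.0014  0.0018 -0.0168] turn [0.002 0.002 0.003] w 0.0569 F [-0.8 -0.1 -2.8] q7 [ 0.44  0.54 -0.66  1.63  0.37  1.09 -0.36]
```

Emit:
apply_moves:
  deltas:
    - {"translation": [-0.002, 0.0015, -0.01], "turn": [0.002, 0.002, 0.003], "hand": 0.045}
    - {"translation": [0, 0, -0.004], "turn": [0, 0, 0], "hand": 0.045}
    - {"translation": [0, 0, -0.001], "turn": [0, 0, 0], "hand": 0.045}

```text
time: 26.15
ee_pos: [0.6168, -0.0049, 0.0184]
eef_rot: [0.72, 0.693, 0.001, 0.0]
ft_force: [0.2, 0.2, -3.9]
width: 0.0576
```

Emit:
apply_moves:
  deltas:
    - {"translation": [0, 0, -0.002], "turn": [0, 0, 0], "hand": 0.045}

```text
time: 26.25
ee_pos: [0.6172, -0.0049, 0.0167]
eef_rot: [0.72, 0.693, 0.001, 0.001]
ft_force: [-0.4, -0.2, -3.1]
width: 0.0573
```

Emit:
apply_moves:
  deltas:
    - {"translation": [0, 0, -0.0015], "turn": [0, 0, 0], "hand": 0.045}

```text
time: 26.35
ee_pos: [0.6174, -0.0048, 0.0154]
eef_rot: [0.72, 0.693, 0.001, 0.001]
ft_force: [-0.4, -0.8, -3.7]
width: 0.0572
```

Emit:
apply_moves:
  deltas:
    - {"translation": [0, 0, -0.0015], "turn": [0, 0, 0], "hand": 0.045}

```text
time: 26.45
ee_pos: [0.6176, -0.0049, 0.0148]
eef_rot: [0.721, 0.693, 0.001, 0.001]
ft_force: [-7.4, -1.1, 15.1]
width: 0.0571
```

Emit:
apply_moves:
  deltas:
    - {"translation": [0, 0, 0.0005], "turn": [0, 0, 0], "hand": 0.045}
    - {"translation": [0, 0, 0], "turn": [0, 0, 0], "hand": 0.087}
    - {"translation": [0, 0, 0], "turn": [0, 0, 0], "hand": 0.087}
    - {"translation": [0, 0, 0], "turn": [0, 0, 0], "hand": 0.087}
    - {"translation": [0, 0, 0], "turn": [0, 0, 0], "hand": 0.087}

```text
time: 26.95
ee_pos: [0.6195, -0.0046, 0.0173]
eef_rot: [0.721, 0.693, 0.003, 0.003]
ft_force: [0.2, -0.2, 0.6]
width: 0.0809
```

Emit:
apply_moves:
  deltas:
    - {"translation": [0, 0, 0.015], "turn": [0, 0, 0], "hand": 0.087}
    - {"translation": [0, 0, 0.04], "turn": [0, 0, 0], "hand": 0.087}
    - {"translation": [0, 0, 0.04], "turn": [0, 0, 0], "hand": 0.087}
    - {"translation": [0, 0, 0.04], "turn": [0, 0, 0], "hand": 0.087}
    - {"translation": [-0.02, -0.03, 0.01], "turn": [0, 0, 0], "hand": 0.087}

```text
time: 27.45
ee_pos: [0.5983, -0.0294, 0.1699]
eef_rot: [0.718, 0.696, 0.003, 0.001]
ft_force: [0.8, -0.1, 0.2]
width: 0.0868
```

Emit:
apply_moves:
  deltas:
    - {"translation": [-0.025, -0.042, 0], "turn": [0, 0, 0], "hand": 0.087}
    - {"translation": [-0.025, -0.042, 0], "turn": [0, 0, 0], "hand": 0.087}
    - {"translation": [-0.025, -0.042, 0], "turn": [0, 0, 0], "hand": 0.087}
    - {"translation": [-0.025, -0.042, 0], "turn": [0, 0, 0], "hand": 0.087}
    - {"translation": [-0.025, -0.04, 0], "turn": [0, 0, 0], "hand": 0.087}

```text
time: 27.95
ee_pos: [0.4718, -0.2393, 0.1802]
eef_rot: [0.714, 0.7, 0.007, 0.006]
ft_force: [0.7, -0.1, 0.2]
width: 0.0868
```

```bash
python3 -c "
from h import *
need(.440,-.2857,.025,-2.15)"
```

```text
t 27.95 pos [ 0.4718 -0.2393  0.1802] d [-0.0318 -0.0464 -0.1552] turn [-0.001  0.019 -0.016] w 0.0868 F [ 0.7 -0.1  0.2] q7 [ 0.95  0.17 -0.62  1.73  0.09  1.26  0.29]
```

Emit:
apply_moves:
  deltas:
    - {"translation": [-0.018, -0.028, 0], "turn": [0, 0.018, -0.016], "hand": 0.087}
    - {"translation": [-0.01, -0.014, 0], "turn": [0, 0, 0], "hand": 0.087}
    - {"translation": [0, 0, -0.025], "turn": [0, 0, 0], "hand": 0.087}
    - {"translation": [0, 0, -0.025], "turn": [0, 0, 0], "hand": 0.087}
    - {"translation": [0, 0, 0], "turn": [0, 0, 0], "hand": 0.087}

```text
time: 28.45
ee_pos: [0.4384, -0.2917, 0.1362]
eef_rot: [0.725, 0.689, -0.001, 0.004]
ft_force: [0.1, -0.1, 0.1]
width: 0.087
```

```bash
python3 -c "
from h import *
need(.440,-.2857,.025,-2.15)"
```

```text
t 28.45 pos [ 0.4384 -0.2917  0.1362] d [ 0.0016  0.006  -0.1112] turn [0.007 0.005 0.013] w 0.087 F [ 0.1 -0.1  0.1] q7 [ 1.01  0.2  -0.57  1.78  0.12  1.18  0.35]
```

Emit:
apply_moves:
  deltas:
    - {"translation": [0.001, 0.005, -0.01], "turn": [0.007, 0.005, 0.013], "hand": 0.087}
    - {"translation": [0, 0, -0.025], "turn": [0, 0, 0], "hand": 0.087}
    - {"translation": [0, 0, -0.015], "turn": [0, 0, 0], "hand": 0.087}
    - {"translation": [0, 0, 0], "turn": [0, 0, 0], "hand": 0.087}

```text
time: 28.85
ee_pos: [0.4425, -0.2854, 0.0892]
eef_rot: [0.719, 0.696, 0.001, 0.002]
ft_force: [0.6, 0.1, 0.0]
width: 0.087
```

```bash
python3 -c "
from h import *
need(.440,-.2857,.025,-2.15)"
```

```text
t 28.85 pos [ 0.4425 -0.2854  0.0892] d [-0.0025 -0.0003 -0.0642] turn [ 0.002  0.004 -0.005] w 0.087 F [0.6 0.1 0. ] q7 [ 0.99  0.26 -0.57  1.83  0.15  1.09  0.33]
```

Emit:
apply_moves:
  deltas:
    - {"translation": [-0.003, 0, -0.02], "turn": [0.002, 0.004, -0.005], "hand": 0.087}
    - {"translation": [-0.001, 0, -0.025], "turn": [0, 0, 0], "hand": 0.087}
    - {"translation": [0, 0, -0.012], "turn": [0, 0, 0], "hand": 0.087}
    - {"translation": [0, 0, 0], "turn": [0, 0, 0], "hand": 0.087}

```text
time: 29.25
ee_pos: [0.4416, -0.2857, 0.035]
eef_rot: [0.72, 0.694, 0.001, 0.002]
ft_force: [-0.2, 0.6, 0.9]
width: 0.0873
```

```bash
python3 -c "
from h import *
need(.440,-.2857,.025,-2.15)"
```

```text
t 29.25 pos [ 0.4416 -0.2857  0.035 ] d [-0.0016  0.     -0.01  ] turn [ 0.002  0.004 -0.002] w 0.0873 F [-0.2  0.6  0.9] q7 [ 0.97  0.32 -0.56  1.88  0.2   0.99  0.3 ]
```

Emit:
apply_moves:
  deltas:
    - {"translation": [-0.0015, 0, -0.009], "turn": [0.002, 0.004, -0.002], "hand": 0.087}
    - {"translation": [0, 0, 0], "turn": [0, 0, 0], "hand": 0.045}
    - {"translation": [0, 0, 0], "turn": [0, 0, 0], "hand": 0.045}
    - {"translation": [0, 0, 0], "turn": [0, 0, 0], "hand": 0.045}
    - {"translation": [0, 0, 0], "turn": [0, 0, 0], "hand": 0.045}
  newtons: 25

```text
time: 29.75
ee_pos: [0.4422, -0.2868, 0.0291]
eef_rot: [0.72, 0.694, 0.0, 0.002]
ft_force: [-0.6, 0.5, 0.7]
width: 0.0624
```

Emit:
apply_moves:
  deltas:
    - {"translation": [0, 0, 0], "turn": [0, 0, 0], "hand": 0.045}
    - {"translation": [0, 0, 0], "turn": [0, 0, 0], "hand": 0.045}

```text
time: 29.95
ee_pos: [0.4421, -0.2869, 0.0293]
eef_rot: [0.72, 0.694, 0.0, 0.002]
ft_force: [0.2, -0.1, -2.8]
width: 0.0592
```

```bash
python3 -c "
from h import *
need(.440,-.2857,.025,-2.15)"
```

```text
t 29.95 pos [ 0.4421 -0.2869  0.0293] d [-0.0021  0.0012 -0.0043] turn [ 0.003  0.003 -0.   ] w 0.0592 F [ 0.2 -0.1 -2.8] q7 [ 0.97  0.33 -0.55  1.88  0.21  0.98  0.29]
```

Emit:
apply_moves:
  deltas:
    - {"translation": [0, 0, 0.02], "turn": [0, 0, 0], "hand": 0.045}
    - {"translation": [0, 0, 0.035], "turn": [0, 0, 0], "hand": 0.045}
    - {"translation": [0, 0, 0.035], "turn": [0, 0, 0], "hand": 0.045}
    - {"translation": [0.01, 0.01, 0.025], "turn": [0, 0, 0], "hand": 0.045}
    - {"translation": [0.023, 0.022, 0], "turn": [0, 0, 0], "hand": 0.045}

```text
time: 30.45
ee_pos: [0.4708, -0.2565, 0.1467]
eef_rot: [0.723, 0.691, -0.001, -0.0]
ft_force: [0.7, -0.6, -3.3]
width: 0.0593
```

Emit:
apply_moves:
  deltas:
    - {"translation": [0.03, 0.029, 0], "turn": [0, 0, 0], "hand": 0.045}
    - {"translation": [0.03, 0.029, 0], "turn": [0, 0, 0], "hand": 0.045}
    - {"translation": [0.03, 0.029, 0], "turn": [0, 0, 0], "hand": 0.045}
    - {"translation": [0.02, 0.02, 0], "turn": [0, 0, 0], "hand": 0.045}
    - {"translation": [0.008, 0.008, 0], "turn": [0, 0, 0], "hand": 0.045}

```text
time: 30.95
ee_pos: [0.5933, -0.1357, 0.1477]
eef_rot: [0.723, 0.691, -0.001, 0.001]
ft_force: [0.2, -0.4, -2.3]
width: 0.0595
```

```bash
python3 -c "
from h import *
need(.613,-.120,.031,-2.15)"
```

```text
t 30.95 pos [ 0.5933 -0.1357  0.1477] d [ 0.0197  0.0157 -0.1167] turn [0.002 0.    0.008] w 0.0595 F [ 0.2 -0.4 -2.3] q7 [ 0.66  0.4  -0.66  1.55  0.25  1.28 -0.07]
```

Emit:
apply_moves:
  deltas:
    - {"translation": [0.012, 0.01, 0], "turn": [0.002, 0, 0.008], "hand": 0.045}
    - {"translation": [0.006, 0.004, 0], "turn": [0, 0, 0], "hand": 0.045}
    - {"translation": [0, 0, -0.02], "turn": [0, 0, 0], "hand": 0.045}
    - {"translation": [0, 0, -0.025], "turn": [0, 0, 0], "hand": 0.045}
    - {"translation": [0, 0, 0], "turn": [0, 0, 0], "hand": 0.045}

```text
time: 31.45
ee_pos: [0.6123, -0.1229, 0.1012]
eef_rot: [0.721, 0.693, -0.0, 0.0]
ft_force: [-0.6, 0.3, -2.1]
width: 0.0594
```

```bash
python3 -c "
from h import *
need(.613,-.120,.031,-2.15)"
```

```text
t 31.45 pos [ 0.6123 -0.1229  0.1012] d [ 0.0007  0.0029 -0.0702] turn [ 0.001 -0.001  0.001] w 0.0594 F [-0.6  0.3 -2.1] q7 [ 0.61  0.48 -0.64  1.55  0.3   1.21 -0.12]
```

Emit:
apply_moves:
  deltas:
    - {"translation": [0.0, 0.003, -0.015], "turn": [0, 0, 0], "hand": 0.045}
    - {"translation": [0, 0, -0.02], "turn": [0, 0, 0], "hand": 0.045}
    - {"translation": [0, 0, -0.016], "turn": [0, 0, 0], "hand": 0.045}
    - {"translation": [0, 0, 0], "turn": [0, 0, 0], "hand": 0.045}

```text
time: 31.85
ee_pos: [0.6127, -0.1225, 0.0498]
eef_rot: [0.722, 0.692, -0.0, 0.001]
ft_force: [0.4, 0.3, -2.2]
width: 0.0595
```

```bash
python3 -c "
from h import *
need(.613,-.120,.031,-2.15)"
```

```text
t 31.85 pos [ 0.6127 -0.1225  0.0498] d [ 0.0003  0.0025 -0.0188] turn [0.003 0.002 0.005] w 0.0595 F [ 0.4  0.3 -2.2] q7 [ 0.6   0.53 -0.63  1.6   0.34  1.12 -0.15]
```

Emit:
apply_moves:
  deltas:
    - {"translation": [0, 0.0025, -0.012], "turn": [0.003, 0.002, 0.005], "hand": 0.045}
    - {"translation": [0, 0, -0.004], "turn": [0, 0, 0], "hand": 0.045}
    - {"translation": [0, 0, -0.001], "turn": [0, 0, 0], "hand": 0.045}

```text
time: 32.15
ee_pos: [0.6136, -0.1201, 0.033]
eef_rot: [0.72, 0.694, 0.001, 0.0]
ft_force: [0.6, -0.2, -1.9]
width: 0.0596
```

Emit:
apply_moves:
  deltas:
    - {"translation": [0, 0, -0.002], "turn": [0, 0, 0], "hand": 0.045}

```text
time: 32.25
ee_pos: [0.6139, -0.1201, 0.0312]
eef_rot: [0.72, 0.694, 0.001, 0.001]
ft_force: [-0.3, 0.7, -0.7]
width: 0.0596
```

Emit:
apply_moves:
  deltas:
    - {"translation": [0, 0, -0.0015], "turn": [0, 0, 0], "hand": 0.045}

```text
time: 32.35
ee_pos: [0.614, -0.1199, 0.0311]
eef_rot: [0.72, 0.694, 0.001, 0.001]
ft_force: [-10.0, 1.5, 17.2]
width: 0.0594
```

Contact. I release, retract well clear and check.

Emit:
apply_moves:
  deltas:
    - {"translation": [0, 0, 0.0005], "turn": [0, 0, 0], "hand": 0.045}
    - {"translation": [0, 0, 0], "turn": [0, 0, 0], "hand": 0.087}
    - {"translation": [0, 0, 0], "turn": [0, 0, 0], "hand": 0.087}
    - {"translation": [0, 0, 0], "turn": [0, 0, 0], "hand": 0.087}
    - {"translation": [0, 0, 0], "turn": [0, 0, 0], "hand": 0.087}

```text
time: 32.85
ee_pos: [0.6157, -0.1201, 0.0337]
eef_rot: [0.72, 0.694, 0.002, 0.002]
ft_force: [-0.6, 0.4, -0.5]
width: 0.0829
```

Emit:
apply_moves:
  deltas:
    - {"translation": [0, 0, 0.015], "turn": [0, 0, 0], "hand": 0.087}
    - {"translation": [0, 0, 0.04], "turn": [0, 0, 0], "hand": 0.087}
    - {"translation": [0, 0, 0.04], "turn": [0, 0, 0], "hand": 0.087}
    - {"translation": [0, 0, 0.04], "turn": [0, 0, 0], "hand": 0.087}
    - {"translation": [-0.02, -0.03, 0.02], "turn": [0, 0, 0], "hand": 0.087}

```text
time: 33.35
ee_pos: [0.5943, -0.1442, 0.1951]
eef_rot: [0.717, 0.697, 0.002, -0.0]
ft_force: [1.2, 0.0, 0.4]
width: 0.0871
```

Emit:
apply_moves:
  deltas:
    - {"translation": [-0.03, -0.04, 0], "turn": [0, 0, 0], "hand": 0.087}
    - {"translation": [-0.03, -0.04, 0], "turn": [0, 0, 0], "hand": 0.087}
    - {"translation": [-0.03, -0.04, 0], "turn": [0, 0, 0], "hand": 0.087}
    - {"translation": [-0.03, -0.04, 0], "turn": [0, 0, 0], "hand": 0.087}
    - {"translation": [-0.02, -0.03, 0], "turn": [0, 0, 0], "hand": 0.087}

```text
time: 33.85
ee_pos: [0.4531, -0.3366, 0.2069]
eef_rot: [0.715, 0.699, 0.005, 0.006]
ft_force: [0.2, -0.6, -1.3]
width: 0.0871
```

Emit:
apply_moves:
  deltas:
    - {"translation": [-0.02, -0.04, 0], "turn": [0, 0, 0], "hand": 0.087}
    - {"translation": [-0.02, -0.04, 0], "turn": [0, 0, -0.1], "hand": 0.087}
    - {"translation": [-0.02, -0.03, 0], "turn": [0, 0, -0.1], "hand": 0.087}
    - {"translation": [0, 0, 0], "turn": [0, 0, 0], "hand": 0.087}
    - {"translation": [0, 0, 0], "turn": [0, 0, 0], "hand": 0.087}

```text
time: 34.35
ee_pos: [0.3858, -0.4558, 0.2137]
eef_rot: [0.786, 0.618, 0.003, 0.01]
ft_force: [0.7, 0.5, -0.6]
width: 0.0872
```

Run:
```python
from h import *
for n in ('top','scene'): cv2.imwrite(f'pics/{n}5.png',camera(n)[:,:,::-1])
s=readout.read_state();print(s['time'],s['ee_pos'],s['joint_vel'].round(3))
a=cv2.imread('pics/top5.png')[165:265,255:445];b=cv2.imread('pics/scene5.png')[190:345,125:365]
cv2.imwrite('pics/v7.png',np.vstack([cv2.resize(a,(570,300),interpolation=2),cv2.resize(b,(465,300),interpolation=2).copy() if 0 else cv2.copyMakeBorder(cv2.resize(b,(465,300),interpolation=2),0,0,0,105,0)]))
def cork(im,z):
    h=cv2.cvtColor(im,cv2.COLOR_BGR2HSV);m=((h[:,:,2]>95)&(h[:,:,1]>70)).astype(np.uint8)
    m[:200]=0;m[240:]=0;m[:,:303]=0;m[:,:]=m; m[:,338:]=0
    c=max(cv2.findContours(m,0,1)[0],key=cv2.contourArea);e=cv2.fitEllipse(c);return e[0],plane('top',[e[0]],z)[0].round(4)
def lid(im,x0,x1,y0,y1,z):
    h=cv2.cvtColor(im,cv2.COLOR_BGR2HSV);m=((h[:,:,2]>140)&(h[:,:,1]<40)).astype(np.uint8);k=np.zeros_like(m);k[y0:y1,x0:x1]=m[y0:y1,x0:x1]
    c=max(cv2.findContours(k,0,1)[0],key=cv2.contourArea);e=cv2.fitEllipse(c);return e[0],plane('top',[e[0]],z)[0].round(4)
t0=cv2.imread('pics/top0.png');t5=cv2.imread('pics/top5.png')
print('cork',cork(t0,.088),cork(t5,.088))
print('tin',lid(t5,160,215,290,350,.09)); print('egg',lid(t0,395,430,190,222,.064),lid(t5,395,430,190,222,.064))
# shift of the glass by template matching of its patch, both views
for n,(x0,y0,x1,y1) in(('top',(360,200,396,242)),('scene',(195,208,225,262))):
    A=cv2.imread(f'pics/{n}0.png');B=cv2.imread(f'pics/{n}5.png')
    r=cv2.matchTemplate(B[y0-12:y1+12,x0-12:x1+12],A[y0:y1,x0:x1],cv2.TM_CCOEFF_NORMED);_,v,_,l=cv2.minMaxLoc(r);print(n,'glass px shift',l[0]-12,l[1]-12,round(v,3))
```

```text
34.45 [ 0.38601811 -0.45537006  0.21341449] [-0.015  0.001 -0.015  0.01  -0.002 -0.005 -0.004]
cork ((319.788330078125, 215.1746063232422), array([ 0.6145, -0.0044,  0.088 ])) ((319.96630859375, 213.81224060058594), array([ 0.6173, -0.0047,  0.088 ]))
tin ((184.4361572265625, 320.20306396484375), array([0.4077, 0.2495, 0.09  ]))
egg ((412.7106018066406, 205.46287536621094), array([ 0.6435, -0.1944,  0.064 ])) ((412.2759094238281, 205.3433380126953), array([ 0.6438, -0.1935,  0.064 ]))
top glass px shift 0 -1 0.79
scene glass px shift -1 1 0.947
```

View pics/v7.png

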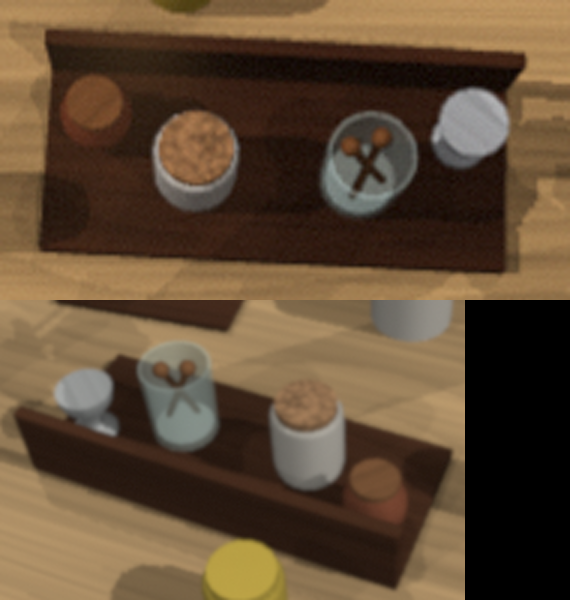

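Both jars are back upright within about 3 mm of their start. The tin is about 2 mm off the trivet's centre, and the arm is clear and at rest. I hand in.

```bash
python3 -c "
from bench import order
print(order.close_job())"
```

```text
the job is handed in; nothing more can be done
None
```

The job is done and handed in at about 34 s of the 128 s allowed. The spoon holder and sugar jar went aside onto the serving board. The tin then went onto the trivet, and both jars went back to their places on the tea stand. The hand-in reports no verdict.

**Last checks from the pictures**
- **Tin:** top-view centre at (0.408, 0.250), against (0.406–0.409, 0.249–0.250) for the trivet. That is about 2 mm off centre.
- **Sugar jar:** about 3 mm from its start.
- **Spoon holder:** about 1 px from its start, roughly 2 mm. The top-view match was weaker (0.79) than the scene one (0.95).
- **Bystanders:** the egg cup had moved less than 1 mm by measurement. The honey pot and the mug looked unmoved by eye; I did not measure either.
- **Arm:** clear of everything and at rest.

**What disagreed or went wrong**
- The cameras showed the fingertips about 42 mm higher than the TCP z reading implied.
- Because of that, the first spoon holder grasp was close to the rim; it held.
- My first closing on the sugar jar took the cork lid, at 49 mm opening. I opened before lifting and gripped lower, and the jar and lid had not moved visibly. I corrected for the offset in every grasp after that.
- Just after the tin was placed, the scene view put its lid about 8–9 mm further out in x than the top view. I had read that point by eye, so I trusted the top view, which agreed with the release pose.

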